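Rebuild the spice-tin column with the tins and cover that fit

TASK

The wrong tin has been left on the column's first tin on the wooden stand: move that small tin upright into the plywood tray. Then stack every loose tin of the same size as the stand's tin squarely on it in one column, edges flush, and finish with the one wooden cover of that size square on top. Leave the larger tin, the covers that do not fit and everything else where they are.

Things in the scene. Friction and masses are not known exactly. Their poses are not given: they have to be found in the camera images.
- base: fixed: wooden stand 100 x 100 x 14 mm with the column's first closed square stainless tin (60 x 60 mm footprint, 36 mm high) centred on it, sides parallel to the stand's; origin at the centre of the stand's underside on the worktop, x and y along the sides
- base_top (a point): centre of the top face of the first tin, 50 mm above the worktop, where the column is built; axes as base
- tray: fixed: shallow open plywood tray for odd tins, 140 x 140 mm outside, 18 mm high, walls and floor 4-5 mm thick; origin at the centre of its underside
- tin1: closed square stainless tin, 60 x 60 mm footprint, 36 mm high, flat top and bottom; origin at the centre of its underside, z up, x and y along its sides; starts upright on the worktop: one of the tins that match the column (two to four of tin1..tin4 are there, the others absent)
- tin2: closed square stainless tin, 60 x 60 mm footprint, 36 mm high, flat top and bottom; origin at the centre of its underside, z up, x and y along its sides; starts upright on the worktop: one of the tins that match the column (two to four of tin1..tin4 are there, the others absent)
- tin3: closed square stainless tin, 60 x 60 mm footprint, 36 mm high, flat top and bottom; origin at the centre of its underside, z up, x and y along its sides; starts upright on the worktop: one of the tins that match the column (two to four of tin1..tin4 are there, the others absent)
- tin4: closed square stainless tin, 60 x 60 mm footprint, 36 mm high, flat top and bottom; origin at the centre of its underside, z up, x and y along its sides; starts upright on the worktop: one of the tins that match the column (two to four of tin1..tin4 are there, the others absent)
- tin_small: closed square stainless tin, 50 x 50 mm footprint, 36 mm high, flat top and bottom; origin at the centre of its underside, z up, x and y along its sides; an odd, smaller tin: it starts wrongly placed on the column's first tin
- tin_large: closed square stainless tin, 70 x 70 mm footprint, 36 mm high, flat top and bottom; origin at the centre of its underside, z up, x and y along its sides; starts upright on the worktop: an odd, larger tin, to be left alone
- cover: flat square wooden cover 60 x 60 mm, 8 mm thick, with a round knob on top in the middle (20 mm diameter, 24 mm high, top 32 mm above the underside); origin at the centre of its underside, z up, x and y along its sides; on the worktop: the one that fits the column
- cover_small: flat square wooden cover 50 x 50 mm, 8 mm thick, with a round knob on top in the middle (20 mm diameter, 24 mm high, top 32 mm above the underside); origin at the centre of its underside, z up, x and y along its sides; on the worktop: too small, to be left alone
- cover_large: flat square wooden cover 70 x 70 mm, 8 mm thick, with a round knob on top in the middle (20 mm diameter, 24 mm high, top 32 mm above the underside); origin at the centre of its underside, z up, x and y along its sides; on the worktop: too large, to be left alone
- pinch_bowl: bystander: white ceramic pinch bowl, 80 mm diameter, 35 mm high; origin at the centre of its underside
- sieve: bystander: small steel sieve, 92 mm diameter, 34 mm high, wooden handle along its -x reaching 160 mm from the centre; origin at the centre of its underside
Not all that is in view belongs to the job. What is shaped like the tin1 but green or yellow is not meant.

How it is judged:
By the outcome, as a careful person would: the job done as asked, in the order asked, and still so for the second after the job is handed in, with the robot touching nothing.
Of tin1, tin2, tin3, tin4 only 2 to 4 are there at a start; the rules pass over those that are not, and their reading is None.
At some moment in a run one of cover may be knocked a few centimetres aside while the robot is not near it.
It also fails if it takes over 210 s, if anything falls off the work surface, if the arm or the gripper's body presses on something with over 40 N, if the wrist force passes 120 N, or if a joint passes its speed limit or range.

ROBOT

A 6-joint arm with a two-finger parallel gripper is mounted at the origin on the work surface. World frame = base frame: x ahead of the robot, y to its left, z up, the work surface at z = 0. Lengths are in mm, angles in rad, forces in N, time in s.
With the tool pointing down it reaches from about 425 to 1125 mm from the base axis. Payload 14.9 kg.
Tool frame: the origin (TCP) lies on the centre line of the jaws, within the pads' length; the fingertips stand 8 mm ahead of it and the grasp point (between the pads) lies 11 mm behind it (arm.finger_overhang is the distance from the TCP to the fingertips, in mm); z points along the fingers, y is the direction in which the jaws open and shut (so a half turn about z gives the same grasp; the last joint's range is limited). The gripper opens to 91 mm and grips with 3 to 60 N. Pads are 32 mm wide; open, the fingers measure 118 mm over their backs; the gripper's body (76 mm by 178 mm) begins 60 mm behind the grasp point.
Start: joints at [1.249, 0.379, 1.734, -0, 1.028, -0.033], TCP at [199.369, 671.022, 221.932] pointing down, gripper open.
Joint ranges: [-2.77, 2.77], [-0.74, 2.19], [0, 2.66], [-1.06, 4.2], [0.31, 2.87], [-3.08, 3.08]. Speed limits (rad/s): [1.89, 1.89, 2.39, 3.14, 3.14, 3.14].

INTERFACE

Orientations are given as a 3x3 rotation matrix whose columns are the frame's x, y, z axes.
In Python, from rig import get_obs, imaging, arm, spotter gives the robot as it stands.
- The arm moves only by the shell command python3 -m pendant 'ROWS' [OPENING] [FORCE]. ROWS is JSON, a list of rows, each a list of 6 numbers: the shift along the tool's x, y, z in m, then the turn, a rotation vector about the tool's x, y, z in units of 10 degrees (1.0 is 10 degrees). In form: [[dx, dy, dz, rx, ry, rz], ...]. A call has 1 to 12 rows; each row is the pose to reach, as a shift and turn from the pose commanded when the call began, along the tool's axes at that moment; what a row does not reach only later rows make up. A row lasts 1/8 s, in which the tool goes at most 62.5 mm and 10.7 degrees, less where a joint would pass 70% of its speed; a pose out of reach is approached as far as the arm can. A call with a gripper value outside its range is refused whole. OPENING is the opening, from 0 (shut) to 1 (fully open), set as the call begins (- or left out, the last holds). The fingers move at their own pace and stop on an object; FORCE is the grip in N (left out, the last holds). Time passes only in rows, so rows that repeat a pose let the fingers close. It gives the time, the measured TCP pose, the force and the opening at its end, in the units of the state.
- get_obs(): the state, without advancing time (a new reading comes with each control period).
- imaging.read_camera(name): name is "scene" or "top"; returns (picture, depth): 384x512x3 uint8, red, green, blue; 384x512 float32, mm along the optical axis (not along the pixel's ray), 0 where there is no reading.
- imaging.camera_params(name): a dict with "fx", "fy", "cx", "cy" (pixels), "T" (4x4, takes a point from camera to world coordinates). Camera axes: x right, y up, looking along -z (the intrinsics and any distortion apply to the point x, -y, -z); pixel columns grow to the right and rows downward; lengths in mm; the calibration is good to about 2 mm. A picture is of the moment at which its call begins. camera_params takes no time and is no camera call.
- arm.job_done(): hands the job in, once; it reports no verdict.
Trained networks look in the newest picture that a camera, given by its name, has taken for a name from the list of things; names that differ only in an ending like _2 or _b are one class to them, and where a whole thing is asked for, a point or a joint stands for the part that bears it (a point fixed in the world has none). Each returns a list of dicts, best first, with "score" (0 to 1); they miss things now and then, are a little off and sometimes report something else, mostly with a low value. They report only what shows in the picture. A call takes as long as a camera call. They do not tell look-alikes from the thing itself.
- spotter.find_in(camera, thing): "bbox" ([left, top, right, bottom] as shares, 0 to 1, of the picture: columns of its width, rows of its height, round what is visible of it).
The state is a dict: "time_s": time; "q": joint angles; "joint_vel": joint speeds; "joint_torque": joint torques, N m; "eef_pos": TCP position; "tcp_rot": TCP orientation; "wrist_force": force on the tool from outside, world axes, zero at the start; "moment": the same for the moment, N m; "finger_gap": finger opening in mm.
Only numpy, scipy, OpenCV 4.12 (cv2) and the standard library are available. Lean on these libraries where they do the work, as an engineer would, in place of code of your own. Each camera call takes 0.05 s, during which the arm holds its last target.

## Working session

There is one attempt and no reset: what is moved stays moved. The work goes in short steps, Python scripts to look and compute and a shell command to move; the robot and the scene stay as the last step left them, time stands still between calls to the robot, and variables do not carry over. Pictures are saved under pics/ and viewed, and the job is handed in when it is done.

```bash
ls; mkdir -p pics
python3 - <<'E'
from rig import get_obs, imaging, arm, spotter
import cv2,numpy as np
o=get_obs(); print(o)
for n in ["scene","top"]:
    p,d=imaging.read_camera(n); cv2.imwrite(f"pics/{n}0.png",cv2.resize(p[:,:,::-1],(768,576)))
    np.savez(f"/tmp/{n}0.npz",p=p,d=d)
    print(n,imaging.camera_params(n))
E
```

```text
pics
{'time_s': 0.0, 'q': array([ 1.24872280e+00,  3.79394222e-01,  1.73477171e+00,  1.45601723e-05,
        1.02848903e+00, -3.33041636e-02]), 'joint_vel': array([-0.00023781,  0.00044838,  0.00163415, -0.0006343 ,  0.00102321,
       -0.00062929]), 'joint_torque': array([-3.16192039e-03, -7.63734698e+01, -4.34365976e+01,  6.49350509e-02,
        4.24338947e-02, -9.34191212e-05]), 'eef_pos': array([199.22592022, 670.65496536, 221.30276663]), 'tcp_rot': array([[-9.58592903e-01,  2.84779783e-01, -3.48086369e-04],
       [ 2.84779992e-01,  9.58592379e-01, -1.00373713e-03],
       [ 4.78288991e-05, -1.06130332e-03, -9.99999436e-01]]), 'wrist_force': array([1.33905298, 0.40632074, 0.62672793]), 'moment': array([-0.01899808, -0.02273428, -0.02272195]), 'finger_gap': 91.50002504339952}
scene {'fx': 391.40669552367734, 'fy': 391.40669552367734, 'cx': 257.5011596477056, 'cy': 190.06014047172232, 'T': array([[ 6.81624395e-01, -5.36137726e-01,  4.97940281e-01,
         1.15987270e+03],
       [ 7.31571856e-01,  5.12202346e-01, -4.49945970e-01,
        -5.13220476e+02],
       [-1.38131713e-02,  6.70973245e-01,  7.41352885e-01,
         9.46265287e+02],
       [ 0.00000000e+00,  0.00000000e+00,  0.00000000e+00,
         1.00000000e+00]])}
top {'fx': 423.7165793124747, 'fy': 423.7165793124747, 'cx': 249.081394805559, 'cy': 190.76371227812618, 'T': array([[-9.50200925e-04,  9.97093731e-01, -7.61786677e-02,
         4.95898809e+02],
       [-9.99633989e-01,  1.11253050e-03,  2.70305374e-02,
         3.42306205e+01],
       [ 2.70367305e-02,  7.61764699e-02,  9.96727726e-01,
         1.17831790e+03],
       [ 0.00000000e+00,  0.00000000e+00,  0.00000000e+00,
         1.00000000e+00]])}
```

View pics/scene0.png

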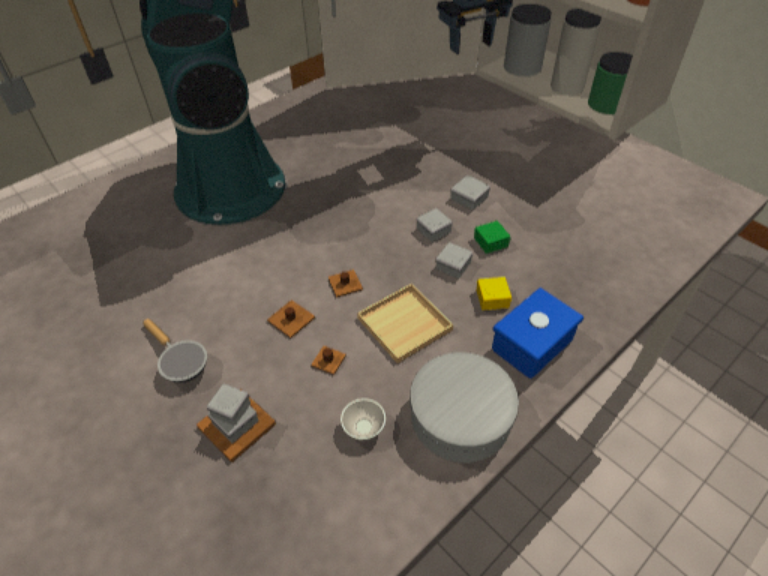

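View pics/top0.png

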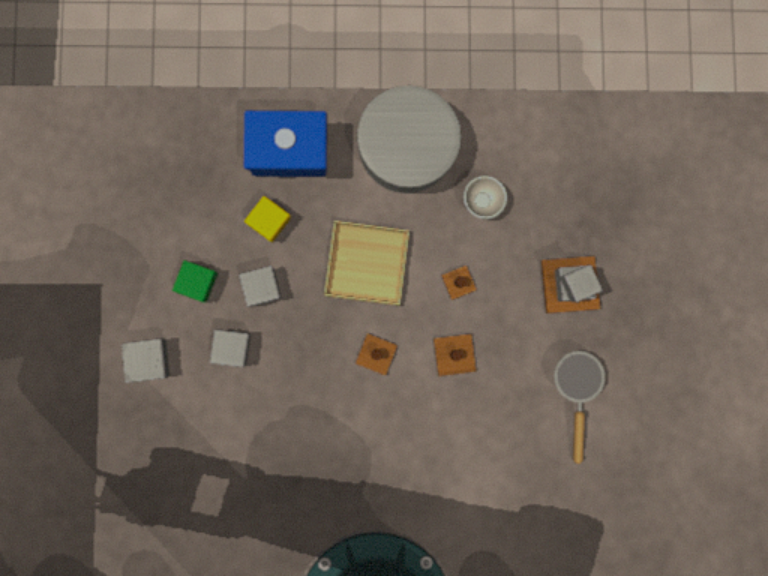

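The top view (768x576) shows the stand with the small tin at (580,283), the tray at (367,263), and loose tins at (259,285), (230,348) and (144,360), the last of which looks larger. The covers are at (377,353), (455,353) and (459,282). Next I'll measure them.

```bash
cat > h.py <<'E'
from rig import get_obs, imaging, arm, spotter
import cv2,numpy as np
from scipy.optimize import minimize
def cloud(n,d):
    c=imaging.camera_params(n); v,u=np.mgrid[:384,:512]
    z=d.astype(float); P=np.stack([(u-c['cx'])/c['fx']*z,-(v-c['cy'])/c['fy']*z,-z,np.ones_like(z)],-1)
    return (P@c['T'].T)[...,:3]
def proj(n,W):
    c=imaging.camera_params(n); W=np.atleast_2d(W); P=np.c_[W,np.ones(len(W))]@np.linalg.inv(c['T']).T
    return np.c_[c['cx']+c['fx']*P[:,0]/-P[:,2], c['cy']-c['fy']*P[:,1]/-P[:,2]]
def ortho(n,p,cx,cy,z,half=70,res=0.5):
    g=np.arange(-half,half+.01,res); X,Y=np.meshgrid(cx+g,cy+g,indexing='ij')
    uv=proj(n,np.c_[X.ravel(),Y.ravel(),np.full(X.size,z)]).astype(np.float32)
    return cv2.remap(p,uv[:,0].reshape(X.shape),uv[:,1].reshape(X.shape),cv2.INTER_CUBIC)
def blobs(n,p,d,zlo,zhi,amin=60):
    W=cloud(n,d); m=((W[...,2]>zlo)&(W[...,2]<zhi)&(d>0)).astype(np.uint8)
    k,l,s,c=cv2.connectedComponentsWithStats(m)
    out=[]
    for i in range(1,k):
        if s[i,4]<amin: continue
        q=W[l==i]; r=cv2.minAreaRect(q[:,:2].astype(np.float32))
        out.append((np.round(q[:,:2].mean(0),1),round(float(np.median(q[:,2])),1),s[i,4],np.round(r[0],1),np.round(r[1],1),round(r[2],1),np.round(p[l==i].mean(0))))
    return out
E
python3 - <<'E'
from h import *
for n in ["top","scene"]:
    f=np.load(f"/tmp/{n}0.npz"); W=cloud(n,f['d'])
    print(n,"table z",np.median(W[200:330,60:480,2]))
    for b in [(4,14),(14,28),(28,44),(76,96)]:
        print(b)
        for x in blobs(n,f['p'],f['d'],*b): print("  ",*x)
    print([ (t,[(np.round(np.array(b['bbox'])*[512,384,512,384]),round(b['score'],2)) for b in spotter.find_in(n,t)]) for t in ["tin1","tin_small","tin_large","cover","cover_small","cover_large","base","tray"]])
E
```

```text
top table z -0.5728486458681346
(4, 14)
   [ 750.4 -203.7] 9.1 218 [ 750.3 -202.3] [51.3 51.2] 0.4 [159. 156. 139.]
   [655.4  54.3] 5.7 342 [640.9  45. ] [ 70.3 122.1] 82.5 [159. 142.  90.]
   [623.7 -12.2] 5.4 593 [626.4  -8.7] [ 89.4 139.6] 82.9 [166. 155.  99.]
   [ 587.1 -349.9] 11.9 474 [ 589.5 -363.6] [102.1 100.9] 6.0 [126.  82.  41.]
   [ 593.4 -155.2] 7.6 258 [ 594.2 -156.2] [50.2 51.8] 24.4 [130.  85.  42.]
   [462.   -1.7] 7.2 399 [461.7  -2.2] [59.6 59.6] 68.2 [129.  83.  41.]
   [ 460.3 -146.3] 7.2 561 [ 460.2 -146.6] [70.  70.2] 7.0 [130.  84.  41.]
   [106.8  -1.8] 11.4 1032 [106.   -1.8] [244.3  73.5] 89.5 [34. 48. 47.]
(14, 28)
   [ 754.4 -207.3] 19.3 197 [ 749.6 -202.9] [64.7 66.3] 46.7 [136. 128. 112.]
   [644.8  62.5] 17.3 141 [633.1  42.1] [ 86.6 141.1] 81.4 [147. 134.  90.]
   [ 588.7 -330.7] 16.7 62 [ 587.9 -326. ] [59.2 21.4] 4.4 [97. 74. 52.]
   [ 300.4 -366.9] 21.9 140 [ 304.2 -369. ] [76.5 18. ] 1.5 [149. 117.  69.]
   [106.1   4.9] 17.7 165 [110.4   2.7] [106.8  42.9] 82.3 [22. 35. 34.]
(28, 44)
   [791.8 178.2] 34.3 67 [791.8 178.3] [99.4  3.1] 88.8 [14.
[... 6160 characters left out ...]
4. 152.]
   [ 589.7 -365.1] 86.1 395 [ 587.3 -363.8] [52.5 51.1] 23.7 [146. 143. 134.]
[('tin1', [(array([280., 140., 304., 158.]), 0.89), (array([317., 147., 342., 168.]), 0.89), (array([316., 185., 344., 208.]), 0.85), (array([293., 165., 313., 189.]), 0.59)]), ('tin_small', [(array([139., 258., 170., 281.]), 0.65)]), ('tin_large', [(array([301., 116., 329., 135.]), 0.65), (array([177., 201., 208., 223.]), 0.4)]), ('cover', [(array([223., 183., 238., 200.]), 0.81)]), ('cover_small', [(array([208., 232., 230., 250.]), 0.54)]), ('cover_large', [(array([178., 201., 208., 225.]), 0.9), (array([210., 229., 229., 249.]), 0.45)]), ('base', []), ('tray', [(array([241., 191., 301., 241.]), 0.65)])]
```

Both cameras agree. Two loose tins match the column: A at (585,208) and B at (474,260). The large tin is at (452,411). The small tin is at (587,-363) at 23.6 degrees, with its top at z=86. The 60 mm cover is at (462,-2.5). First I'll go above the small tin by way of (640,100).

```bash
cat >> h.py <<'E'
def go(*wps,sym=180):
    """wps: (x,y,z,yawdeg of jaw axis) -> rows relative to present pose"""
    o=get_obs(); p=o['eef_pos']; R=o['tcp_rot']; y0=np.degrees(np.arctan2(R[1,1],R[0,1]))
    print("now",np.round(p,1),"yaw",round(y0,2),"q6",round(o['q'][5],2),"gap",round(o['finger_gap'],1),"t",round(o['time_s'],1))
    for x,y,z,a in wps:
        s=R.T@(np.array([x,y,z])-p)/1000; da=(a-y0+sym/2)%sym-sym/2
        print((x,y,z,a),"->",np.round(s,4).tolist(),"rz",round(-da/10,3), "rows>=",int(np.ceil(max(np.linalg.norm(s)/.0625,abs(da)/10.7))))
E
python3 - <<'E'
from h import *
go((640,100,220,10),(587.3,-363.3,180,-66.4),(587.3,-363.3,66,-66.4))
E
```

```text
now [199.4 671.  221.9] yaw 73.45 q6 -0.03 gap 91.3 t 0.9
(640, 100, 220, 10) -> [-0.585, -0.4219, 0.002] rz 6.345 rows>= 12
(587.3, -363.3, 180, -66.4) -> [-0.6664, -0.881, 0.042] rz -4.015 rows>= 18
(587.3, -363.3, 66, -66.4) -> [-0.6664, -0.881, 0.156] rz -4.015 rows>= 18
```

```bash
python3 -m pendant '[[-0.048,-0.035,0,0.53,0,0.53],[-0.585,-0.422,0,0,0,6.35],[-0.585,-0.422,0,0,0,6.35],[-0.585,-0.422,0,0,0,6.35],[-0.585,-0.422,0,0,0,6.35],[-0.585,-0.422,0,0,0,6.35],[-0.585,-0.422,0,0,0,6.35],[-0.585,-0.422,0,0,0,6.35],[-0.585,-0.422,0,0,0,6.35],[-0.585,-0.422,0,0,0,6.35],[-0.585,-0.422,0,0,0,6.35],[-0.585,-0.422,0,0,0,6.35]]' 0.9
python3 - <<'E'
from h import *
go((587.3,-363.3,180,-66.4))
E
```

```text
time_s: 2.4
eef_pos: [641.4, 97.4, 222.0]
tcp_rot: [[-0.171, 0.985, 0.0], [0.985, 0.171, -0.0], [-0.0, 0.0, -1.0]]
wrist_force: [-0.3, 1.3, 0.4]
finger_gap: 82.0
now [641.4  97.4 222. ] yaw 9.86 q6 -0.06 gap 82.0 t 2.4
(587.3, -363.3, 180, -66.4) -> [-0.4447, -0.1322, 0.042] rz 7.626 rows>= 8
```

```bash
python3 -m pendant '[[-0.4447,-0.1322,0.042,0,0,7.63],[-0.4447,-0.1322,0.042,0,0,7.63],[-0.4447,-0.1322,0.042,0,0,7.63],[-0.4447,-0.1322,0.042,0,0,7.63],[-0.4447,-0.1322,0.042,0,0,7.63],[-0.4447,-0.1322,0.042,0,0,7.63],[-0.4447,-0.1322,0.042,0,0,7.63],[-0.4447,-0.1322,0.042,0,0,7.63],[-0.4447,-0.1322,0.042,0,0,7.63],[-0.4447,-0.1322,0.042,0,0,7.63],[-0.4447,-0.1322,0.042,0,0,7.63]]' 0.9
python3 - <<'E'
from h import *
go((587.3,-363.3,68,-66.4))
E
```

```text
time_s: 3.78
eef_pos: [587.0, -359.6, 180.1]
tcp_rot: [[0.915, 0.403, 0.0], [0.403, -0.915, 0.0], [0.0, -0.0, -1.0]]
wrist_force: [-0.3, 0.3, 0.2]
finger_gap: 82.4
now [ 587.  -359.6  180.1] yaw -66.22 q6 0.57 gap 82.4 t 3.8
(587.3, -363.3, 68, -66.4) -> [-0.0012, 0.0035, 0.1121] rz 0.018 rows>= 2
```

```bash
python3 -m pendant '[[0,0,0,0,0,0],[0,0,0,0,0,0]]'
python3 - <<'E'
from h import *
go((587.3,-363.3,68,-66.4))
E
```

```text
time_s: 4.03
eef_pos: [586.8, -360.5, 180.1]
tcp_rot: [[0.916, 0.402, 0.0], [0.402, -0.916, -0.0], [0.0, 0.0, -1.0]]
wrist_force: [1.2, 0.1, 0.6]
finger_gap: 82.1
now [ 586.8 -360.5  180.1] yaw -66.3 q6 0.57 gap 82.1 t 4.0
(587.3, -363.3, 68, -66.4) -> [-0.0007, 0.0027, 0.1121] rz 0.01 rows>= 2
```

```bash
python3 -m pendant '[[-0.0007,0.0027,0.06,0,0,0],[-0.0007,0.0027,0.09,0,0,0],[-0.0007,0.0027,0.112,0,0,0],[-0.0007,0.0027,0.112,0,0,0],[-0.0007,0.0027,0.112,0,0,0]]' 0.9; python3 -m pendant '[[0,0,0,0,0,0],[0,0,0,0,0,0],[0,0,0,0,0,0],[0,0,0,0,0,0],[0,0,0,0,0,0],[0,0,0,0,0,0],[0,0,0,0,0,0]]' 0.0 20
python3 - <<'E'
from h import *
go((0,0,0,0))
E
```

```text
time_s: 4.65
eef_pos: [587.8, -364.2, 69.3]
tcp_rot: [[0.916, 0.401, 0.001], [0.401, -0.916, -0.001], [0.001, 0.001, -1.0]]
wrist_force: [-0.2, -0.8, 0.3]
finger_gap: 82.0
time_s: 5.52
eef_pos: [587.1, -363.7, 68.2]
tcp_rot: [[0.916, 0.401, 0.0], [0.401, -0.916, -0.0], [0.0, 0.0, -1.0]]
wrist_force: [-1.7, 1.1, 5.6]
finger_gap: 50.2
now [ 587.1 -363.7   68.2] yaw -66.35 q6 0.57 gap 50.2 t 5.5
(0, 0, 0, 0) -> [-0.3919, -0.5687, 0.0681] rz -6.635 rows>= 12
```

```bash
python3 -m pendant '[[0,0,-0.02,0,0,0],[0,0,-0.06,0,0,0],[0,0,-0.1,0,0,0],[0,0,-0.12,0,0,0],[0,0,-0.12,0,0,0]]'
python3 - <<'E'
from h import *
# tray fit from cloud t0
for n in ["top","scene"]:
    f=np.load(f"/tmp/{n}0.npz");W=cloud(n,f['d'])
    m=(abs(W[...,0]-632)<90)&(abs(W[...,1]-18)<90)&(W[...,2]>2)&(W[...,2]<24)
    print(cv2.minAreaRect(W[m][:,:2].astype(np.float32)))
go((632,18,195,-7))
E
```

```text
time_s: 6.15
eef_pos: [587.6, -364.1, 189.4]
tcp_rot: [[0.916, 0.401, 0.002], [0.401, -0.916, -0.001], [0.001, 0.002, -1.0]]
wrist_force: [0.2, -0.4, -1.4]
finger_gap: 50.1
((632.09423828125, 18.637283325195312), (177.7185821533203, 178.03878784179688), 89.64674377441406)
((631.9299926757812, 17.902206420898438), (176.7916717529297, 179.93869018554688), 1.1408979892730713)
now [ 587.6 -364.1  189.4] yaw -66.35 q6 0.57 gap 50.1 t 6.2
(632, 18, 195, -7) -> [0.194, -0.3322, -0.006] rz -5.935 rows>= 7
```

```bash
python3 -m pendant '[[0.03,-0.05,0,0,0,-0.7],[0.194,-0.332,-0.006,0,0,-5.9],[0.194,-0.332,-0.006,0,0,-5.9],[0.194,-0.332,-0.006,0,0,-5.9],[0.194,-0.332,-0.006,0,0,-5.9],[0.194,-0.332,-0.006,0,0,-5.9],[0.194,-0.332,-0.006,0,0,-5.9],[0.194,-0.332,-0.006,0,0,-5.9],[0.194,-0.332,-0.006,0,0,-5.9],[0.194,-0.332,-0.006,0,0,-5.9]]'
python3 - <<'E'
from h import *
print(proj("top",[[632,16,18]]), proj("top",[[632,16,18]])*1.5)
p,d=imaging.read_camera("top"); cv2.imwrite("pics/top1.png",cv2.resize(p[:,:,::-1],(768,576)));np.savez("/tmp/top1.npz",p=p,d=d)
p,d=imaging.read_camera("scene"); cv2.imwrite("pics/scene1.png",cv2.resize(p[:,:,::-1],(768,576)));np.savez("/tmp/scene1.npz",p=p,d=d)
for n in ["top","scene"]:
    f=np.load(f"/tmp/{n}1.npz")
    for b in [(4,14),(44,60)]:
        for x in blobs(n,f['p'],f['d'],*b):
          if x[0][1]<30 and x[0][0]>300 : print(n,b,*x)
go((632,18,26,-7))
E
```

```text
time_s: 7.4
eef_pos: [631.4, 16.9, 193.6]
tcp_rot: [[0.13, 0.992, -0.0], [0.992, -0.13, -0.0], [-0.0, -0.0, -1.0]]
wrist_force: [0.1, -0.3, -0.6]
finger_gap: 50.0
[[244.26248629 173.59684698]] [[366.39372943 260.39527046]]
top (4, 14) [ 751.2 -202.8] 8.7 204 [ 749.8 -202.2] [50.5 50.1] 13.9 [193. 191. 170.]
top (4, 14) [ 589.2 -356.4] 11.7 513 [ 590.7 -365.9] [100.3 105.2] 4.7 [118.  79.  43.]
top (4, 14) [ 593.6 -155.1] 7.6 251 [ 593.9 -156.1] [49.6 50.5] 21.9 [111.  73.  39.]
top (4, 14) [ 461.7 -153.8] 7.5 429 [ 461.1 -152.3] [69.7 59.8] 7.2 [162. 105.  52.]
top (44, 60) [ 589.9 -363.1] 49.2 487 [ 589.9 -363.6] [60.  60.9] 4.6 [158. 154. 142.]
scene (4, 14) [464.5  -6.3] 8.4 219 [461.6  -4. ] [59.7 63.5] 66.2 [143.  92.  46.]
scene (4, 14) [629.6  14.8] 5.6 920 [630.4  12.5] [139.7 141. ] 82.4 [191. 166. 107.]
scene (4, 14) [ 463.3 -150.8] 8.2 369 [ 459.8 -146.1] [75.  77.8] 4.2 [145.  94.  47.]
scene (4, 14) [ 597.3 -159.8] 7.8 202 [ 592.7 -156.1] [50.2 55.7] 22.2 [95. 61. 31.]
scene (4, 14) [ 745.4 -201.1] 9.4 219 [ 746.9 -202.3] [47.9 46.8] 49.2 [191. 186. 165.]
scene (4, 14) [ 628.9 -369.9] 12.0 206 [ 613.8 -364.8] [ 55. 102.] 3.5 [94. 62. 33.]
scene (4, 14) [ 895.5 -124.1] 10.3 97 [ 889.5 -119.2] [150.   41.2] 33.6 [80. 78. 72.]
scene (44, 60) [ 591.9 -366.5] 50.4 495 [ 591.1 -365.9] [62.5 59.7] 5.0 [149. 147. 137.]
scene (44, 60) [ 901.9 -125.6] 55.7 104 [ 901.1 -116.7] [147.3  37.8] 42.4 [81. 80. 75.]
now [631.5  17.3 193.8] yaw -7.43 q6 0.12 gap 49.8 t 7.5
(632, 18, 26, -7) -> [0.0008, 0.0004, 0.1678] rz -0.043 rows>= 3
```

View pics/scene1.png

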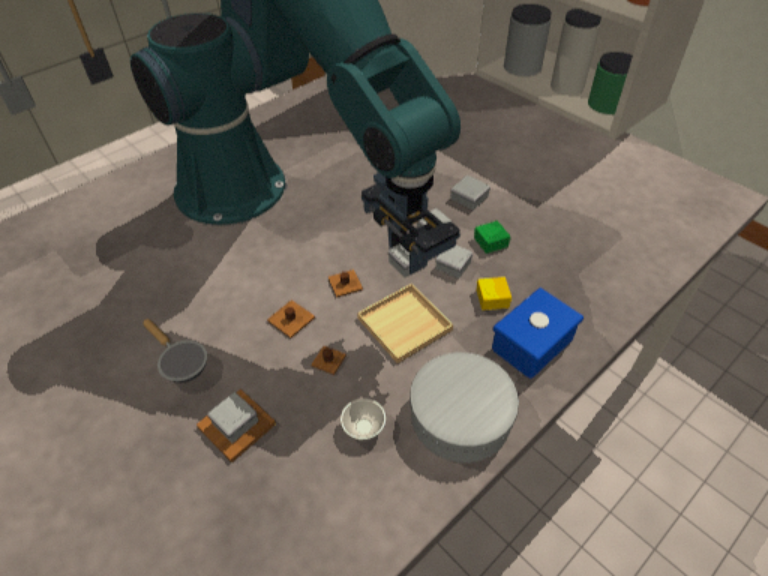

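The scene view shows the small tin held over the tray (405,322) and the first tin bare on the stand (235,415). Lowering it now; the bottom should touch near TCP z≈23.

```bash
python3 -m pendant '[[0,0,0.05,0,0,0],[0,0.001,0.1,0,0,0],[-0.002,0,0.145,0,0,0],[-0.002,0,0.16,0,0,0],[-0.002,0,0.165,0,0,0],[-0.002,0,0.168,0,0,0],[-0.002,0,0.169,0,0,0],[-0.002,0,0.169,0,0,0]]'
python3 - <<'E'
from h import *
go((632,18,23,-7))
E
```

```text
time_s: 8.5
eef_pos: [631.8, 16.3, 25.8]
tcp_rot: [[0.128, 0.992, 0.001], [0.992, -0.128, 0.0], [0.0, 0.001, -1.0]]
wrist_force: [0.8, 0.4, -1.1]
finger_gap: 49.8
now [631.8  16.3  25.8] yaw -7.34 q6 0.12 gap 49.8 t 8.5
(632, 18, 23, -7) -> [0.0017, -0.0, 0.0028] rz -0.034 rows>= 1
```

```bash
python3 -m pendant '[[0,0,0.001,0,0,0],[0,0,0.002,0,0,0],[0,0,0.0028,0,0,0],[0,0,0.0028,0,0,0]]'; python3 -m pendant '[[0,0,0,0,0,0],[0,0,0,0,0,0],[0,0,-0.005,0,0,0],[0,0,-0.03,0,0,0],[0,0,-0.07,0,0,0],[0,0,-0.13,0,0,0],[0,0,-0.16,0,0,0],[0,0,-0.16,0,0,0],[0,0,-0.16,0,0,0]]' 0.75
python3 - <<'E'
from h import *
for n in ["top","scene"]:
    f=np.load(f"/tmp/{n}0.npz")
    W=cloud(n,f['d'])
    for c in [(585,208),(474,260)]:
        m=(abs(W[...,0]-c[0])<45)&(abs(W[...,1]-c[1])<45)&(abs(W[...,2]-36)<5)
        r=cv2.minAreaRect(W[m][:,:2].astype(np.float32)); print(n,r)
go((585.3,207.5,130,15))
E
```

```text
time_s: 9.0
eef_pos: [631.3, 16.3, 22.2]
tcp_rot: [[0.128, 0.992, -0.0], [0.992, -0.128, -0.0], [-0.0, -0.0, -1.0]]
wrist_force: [-0.9, 0.3, 1.4]
finger_gap: 50.0
time_s: 10.12
eef_pos: [630.8, 16.2, 181.5]
tcp_rot: [[0.128, 0.992, -0.001], [0.992, -0.128, -0.0], [-0.0, -0.001, -1.0]]
wrist_force: [-0.8, -0.5, -1.2]
finger_gap: 68.4
top ((585.1142578125, 208.75985717773438), (59.99570083618164, 60.708251953125), 14.249372482299805)
top ((473.8720703125, 260.8893737792969), (61.04128646850586, 60.61436462402344), 83.05284881591797)
scene ((586.0931396484375, 206.70166015625), (61.60770034790039, 63.13138961791992), 12.824946403503418)
scene ((474.81207275390625, 258.7098083496094), (63.07476043701172, 62.641517639160156), 84.09526062011719)
now [630.8  16.2 181.5] yaw -7.34 q6 0.12 gap 68.4 t 10.1
(585.3, 207.5, 130, 15) -> [0.1839, -0.0695, 0.0515] rz -2.234 rows>= 4
```

```bash
python3 -m pendant '[[0.18,-0.068,0.0515,0,0,-2.17],[0.1839,-0.0695,0.0515,0,0,-2.17],[0.1839,-0.0695,0.0515,0,0,-2.17],[0.1839,-0.0695,0.0515,0,0,-2.17],[0.1839,-0.0695,0.0515,0,0,-2.17],[0.1839,-0.0695,0.0515,0,0,-2.17],[0.1839,-0.0695,0.0515,0,0,-2.17]]' 0.9
python3 - <<'E'
from h import *
go((585.5,207.8,20,14.3))
E
```

```text
time_s: 11.0
eef_pos: [586.4, 206.3, 130.9]
tcp_rot: [[-0.246, 0.969, 0.0], [0.969, 0.246, 0.0], [-0.0, 0.0, -1.0]]
wrist_force: [-1.1, -0.9, -0.0]
finger_gap: 82.2
now [586.4 206.3 130.9] yaw 14.26 q6 0.05 gap 82.2 t 11.0
(585.5, 207.8, 20, 14.3) -> [0.0017, -0.0006, 0.1109] rz -0.004 rows>= 2
```

```bash
python3 -m pendant '[[0.0015,0,0.05,0,0,0],[0.0015,0,0.09,0,0,0],[0.0015,0,0.111,0,0,0],[0.0015,0,0.111,0,0,0],[0.0015,0,0.111,0,0,0]]' 0.9; python3 -m pendant '[[0,0,0,0,0,0],[0,0,0,0,0,0],[0,0,0,0,0,0],[0,0,0,0,0,0],[0,0,0,0,0,0],[0,0,0,0,0,0],[0,0,0,0,0,0],[0,0,0,0,0,0]]' 0.0 10; python3 -m pendant '[[0,0,0,0,0,0],[0,0,0,0,0,0],[0,0,0,0,0,0],[0,0,0,0,0,0]]' 0.9;  python3 - <<'E'
from h import *
go((585.5,207.8,85,14.3))
E
```

```text
time_s: 11.62
eef_pos: [586.6, 209.1, 21.0]
tcp_rot: [[-0.248, 0.969, 0.002], [0.969, 0.248, 0.001], [0.0, 0.002, -1.0]]
wrist_force: [0.8, -0.3, 0.4]
finger_gap: 82.0
time_s: 12.62
eef_pos: [585.7, 209.1, 20.3]
tcp_rot: [[-0.248, 0.969, 0.0], [0.969, 0.248, 0.0], [0.0, 0.0, -1.0]]
wrist_force: [-2.0, -1.4, 6.9]
finger_gap: 60.2
time_s: 13.12
eef_pos: [585.5, 209.0, 19.6]
tcp_rot: [[-0.248, 0.969, -0.0], [0.969, 0.248, -0.0], [-0.0, -0.0, -1.0]]
wrist_force: [-0.9, -0.0, -0.3]
finger_gap: 82.1
now [585.5 209.   19.6] yaw 14.35 q6 0.05 gap 82.1 t 13.1
(585.5, 207.8, 85, 14.3) -> [-0.0011, -0.0003, -0.0654] rz 0.005 rows>= 2
```

```bash
python3 -m pendant '[[0,0,-0.025,0,0,0],[0,0,-0.045,0,0,0.5],[0,0,-0.045,0,0,9],[0,0,-0.045,0,0,9],[0,0,-0.045,0,0,9],[0,0,-0.045,0,0,9],[0,0,-0.045,0,0,9],[0,0,-0.045,0,0,9],[0,0,-0.045,0,0,9],[0,0,-0.045,0,0,9],[0,0,-0.045,0,0,9],[0,0,-0.045,0,0,9]]';python3 -m pendant '[[0,0,0,0,0,0],[0,0,0,0,0,0]]';  python3 - <<'E'
from h import *
go((585.5,209,20,-75.65))
E
```

```text
time_s: 14.62
eef_pos: [585.5, 208.9, 64.6]
tcp_rot: [[0.968, 0.252, -0.0], [0.252, -0.968, -0.0], [-0.0, 0.0, -1.0]]
wrist_force: [0.6, -0.2, 0.9]
finger_gap: 82.1
time_s: 14.88
eef_pos: [585.5, 209.0, 64.6]
tcp_rot: [[0.969, 0.249, -0.0], [0.249, -0.969, -0.0], [-0.0, -0.0, -1.0]]
wrist_force: [-0.2, 0.2, 1.3]
finger_gap: 82.1
now [585.5 209.   64.6] yaw -75.58 q6 1.62 gap 82.1 t 14.9
(585.5, 209, 20, -75.65) -> [0.0, -0.0, 0.0446] rz 0.007 rows>= 1
```

```bash
python3 -m pendant '[[0,0,0.03,0,0,0],[0,0,0.045,0,0,0],[0,0,0.045,0,0,0]]' 0.9; python3 -m pendant '[[0,0,0,0,0,0],[0,0,0,0,0,0],[0,0,0,0,0,0],[0,0,0,0,0,0],[0,0,0,0,0,0],[0,0,0,0,0,0],[0,0,0,0,0,0],[0,0,0,0,0,0]]' 0.0 10; python3 -m pendant '[[0,0,0,0,0,0],[0,0,0,0,0,0],[0,0,0,0,0,0],[0,0,0,0,0,0]]' 0.9;  python3 - <<'E'
from h import *
go((620,-100,180,-75.65))
E
```

```text
time_s: 15.25
eef_pos: [584.8, 208.7, 18.6]
tcp_rot: [[0.969, 0.248, -0.002], [0.248, -0.969, -0.001], [-0.002, 0.0, -1.0]]
wrist_force: [0.1, 0.3, 0.3]
finger_gap: 82.3
time_s: 16.25
eef_pos: [586.0, 209.1, 20.4]
tcp_rot: [[0.969, 0.248, 0.001], [0.248, -0.969, 0.0], [0.001, -0.0, -1.0]]
wrist_force: [-1.4, -0.5, 6.3]
finger_gap: 60.0
time_s: 16.75
eef_pos: [585.5, 208.9, 19.6]
tcp_rot: [[0.969, 0.248, -0.0], [0.248, -0.969, -0.0], [-0.0, 0.0, -1.0]]
wrist_force: [0.3, -0.6, 0.8]
finger_gap: 81.8
now [585.5 208.9  19.6] yaw -75.65 q6 1.63 gap 81.8 t 16.8
(620, -100, 180, -75.65) -> [-0.0431, 0.3079, -0.1604] rz 0.0 rows>= 6
```

A is now squared in both axes at about (585.6, 209.0), yaw 14.35 degrees. I'll move aside and take pictures to calibrate the cameras against it.

```bash
python3 -m pendant '[[0,0,-0.05,0,0,0],[-0.0431,0.3079,-0.16,0,0,0],[-0.0431,0.3079,-0.16,0,0,0],[-0.0431,0.3079,-0.16,0,0,0],[-0.0431,0.3079,-0.16,0,0,0],[-0.0431,0.3079,-0.16,0,0,0],[-0.0431,0.3079,-0.16,0,0,0],[-0.0431,0.3079,-0.16,0,0,0]]'
cat >> h.py <<'E'
def fit(n,p,cx,cy,yaw,z,w,half=None):
    """fit square of side w at height z by edge gradients in the orthorectified picture"""
    res=.5; half=w*.5+25; g=ortho(n,cv2.cvtColor(p,cv2.COLOR_RGB2GRAY),cx,cy,z,half,res).astype(np.float32)
    g=cv2.GaussianBlur(g,(0,0),1.5); G=np.hypot(cv2.Sobel(g,cv2.CV_32F,1,0),cv2.Sobel(g,cv2.CV_32F,0,1))
    G=np.minimum(G,np.percentile(G,97))
    t=np.linspace(-w/2+4,w/2-4,60); h=np.full(60,w/2)
    Q=np.r_[np.c_[t,h],np.c_[t,-h],np.c_[h,t],np.c_[-h,t]]
    def f(v):
        a=np.radians(v[2]); c,s=np.cos(a),np.sin(a)
        X=Q[:,0]*c-Q[:,1]*s+v[0]; Y=Q[:,0]*s+Q[:,1]*c+v[1]
        return -cv2.remap(G,((Y+half)/res).astype(np.float32).reshape(1,-1),((X+half)/res).astype(np.float32).reshape(1,-1),cv2.INTER_LINEAR).mean()
    best=None
    for dx in (-3,0,3):
      for dy in (-3,0,3):
        for da in (-3,0,3):
          r=minimize(f,[dx,dy,yaw+da],method='Nelder-Mead',options=dict(initial_simplex=[[dx,dy,yaw+da],[dx+2,dy,yaw+da],[dx,dy+2,yaw+da],[dx,dy,yaw+da+2]]))
          if best is None or r.fun<best.fun: best=r
    return np.round([cx+best.x[0],cy+best.x[1],best.x[2],-best.fun],2)
def rect(n,d,cx,cy,z,r=45,tol=5):
    W=cloud(n,d); m=(abs(W[...,0]-cx)<r)&(abs(W[...,1]-cy)<r)&(abs(W[...,2]-z)<tol)
    q=W[m]; b=cv2.minAreaRect(q[:,:2].astype(np.float32)); return np.round(b[0],2),np.round(b[1],1),round(b[2],1),np.round(q.mean(0),1)
def snap(tag):
    r={}
    for n in ["top","scene"]:
        p,d=imaging.read_camera(n); cv2.imwrite(f"pics/{n}{tag}.png",cv2.resize(p[:,:,::-1],(768,576))); np.savez(f"/tmp/{n}{tag}.npz",p=p,d=d); r[n]=(p,d)
    return r
E
python3 - <<'E'
from h import *
r=snap("2")
T={"A":(585.6,209,14.35,36,60),"B":(474,260.7,-7,36,60),"base":(590.3,-364.5,4.8,50,60),"cover":(462,-3,-22,8,60),"stand":(590.3,-364.5,4.8,14,100)}
for k,v in T.items():
    for n in r: print(k,n,fit(n,r[n][0],*v),rect(n,r[n][1],v[0],v[1],v[3],r=v[4]*.75))
E
```

```text
time_s: 17.75
eef_pos: [620.1, -100.5, 179.7]
tcp_rot: [[0.969, 0.246, 0.0], [0.246, -0.969, 0.0], [0.0, 0.0, -1.0]]
wrist_force: [1.2, -0.1, 1.2]
finger_gap: 82.0
A top [586.34 209.59  14.29  54.99] (array([587.12, 209.05]), array([60.5, 60. ]), 14.3, array([586.9, 208.6,  35.8]))
A scene [588.01 206.63  14.38  37.57] (array([587.97, 206.52]), array([61. , 63.7]), 14.8, array([589.4, 205. ,  35.9]))
B top [473.55 262.04  -6.15  52.57] (array([473.99, 260.79]), array([60.9, 60.2]), 82.4, array([474. , 260.6,  35.7]))
B scene [474.58 259.34  -7.61  34.61] (array([473.82, 258.91]), array([62.2, 62.5]), 82.6, array([476.1, 257.3,  35.7]))
base top [ 589.53 -362.26    4.13   34.51] (array([ 590.24, -363.57]), array([60.2, 61.4]), 3.1, array([ 590.5, -363.7,   49.2]))
base scene [ 590.94 -365.97    4.83   37.62] (array([ 589.69, -366.12]), array([63.8, 59.8]), 3.1, array([ 591.7, -366.7,   50.5]))
cover top [462.29  -5.16 -21.46  25.4 ] (array([ 4.6388e+02, -2.9000e-01]), array([86.5, 80.7]), 87.4, array([462.9,  -2. ,   7.2]))
cover scene [452.29  -3.71 -42.14  25.88] (array([466.03,  17.93]), array([37.8, 81.3]), 77.0, array([478.8,  13.6,   7.5]))
stand top [ 588.5  -357.04    4.04   17.52] (array([ 590.5 , -364.21]), array([100. , 100.9]), 4.6, array([ 588.2, -356.8,   13.1]))
stand scene [ 587.16 -363.96    4.14   16.77] (array([ 590.62, -365.86]), array([101., 100.]), 4.2, array([ 605.2, -371.5,   14.4]))
```

View pics/top2.png

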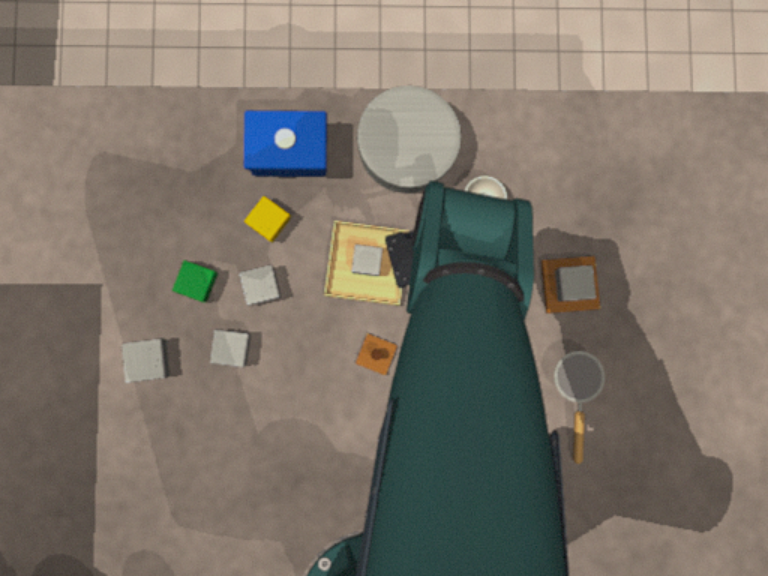

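A is known to be at (585.6,209.0). That gives a bias of about (+0.8,+0.4) for the top camera and (+2.4,-2.4) for the scene camera, which puts the base tin at about (588.6,-363.5), yaw 4.3. I'll check this by closing gently on the fixed tin.

Run:
```python
from h import *
go((588.6,-363.5,110,-85.7),(588.6,-363.5,36,-85.7))
```

```text
now [619.5 -98.8 178.8] yaw -75.61 q6 1.12 gap 82.1 t 17.9
(588.6, -363.5, 110, -85.7) -> [-0.0956, 0.2487, 0.0688] rz 1.009 rows>= 5
(588.6, -363.5, 36, -85.7) -> [-0.0956, 0.2488, 0.1428] rz 1.009 rows>= 5
```

```bash
python3 -m pendant '[[-0.0956,0.2487,0.0688,0,0,1.01],[-0.0956,0.2487,0.0688,0,0,1.01],[-0.0956,0.2487,0.0688,0,0,1.01],[-0.0956,0.2487,0.0688,0,0,1.01],[-0.0956,0.2487,0.0688,0,0,1.01],[-0.0956,0.2487,0.0688,0,0,1.01],[-0.0956,0.2487,0.0688,0,0,1.01],[-0.0956,0.2487,0.0688,0,0,1.01]]'
python3 - <<'E'
from h import *
go((588.6,-363.5,36,-85.7))
E
```

```text
time_s: 18.85
eef_pos: [589.7, -363.1, 111.3]
tcp_rot: [[0.997, 0.076, 0.0], [0.076, -0.997, -0.0], [0.0, 0.0, -1.0]]
wrist_force: [-0.4, -0.5, -1.0]
finger_gap: 82.1
now [ 589.7 -363.1  111.3] yaw -85.65 q6 0.91 gap 82.1 t 18.9
(588.6, -363.5, 36, -85.7) -> [-0.0012, 0.0003, 0.0753] rz 0.005 rows>= 2
```

```bash
python3 -m pendant '[[-0.001,0,0.04,0,0,0],[-0.001,0,0.07,0,0,0],[-0.001,0,0.075,0,0,0],[-0.001,0,0.075,0,0,0],[-0.001,0,0.075,0,0,0],[-0.001,0,0.075,0,0,0]]' 0.75; python3 -m pendant '[[0,0,0,0,0,0],[0,0,0,0,0,0],[0,0,0,0,0,0],[0,0,0,0,0,0],[0,0,0,0,0,0],[0,0,0,0,0,0],[0,0,0,0,0,0],[0,0,0,0,0,0]]' 0.0 15
python3 - <<'E'
from h import *
print(get_obs())
E
```

```text
time_s: 19.6
eef_pos: [588.7, -365.0, 37.0]
tcp_rot: [[0.997, 0.074, 0.001], [0.074, -0.997, -0.001], [0.001, 0.001, -1.0]]
wrist_force: [0.0, 0.9, 0.7]
finger_gap: 68.3
time_s: 20.6
eef_pos: [588.3, -364.9, 36.4]
tcp_rot: [[0.997, 0.074, 0.0], [0.074, -0.997, -0.0], [0.0, 0.0, -1.0]]
wrist_force: [-1.2, 0.4, 6.1]
finger_gap: 60.2
{'time_s': 20.6, 'q': array([-5.88746731e-01,  6.07403639e-01,  1.79251405e+00, -1.42650961e-04,
        7.41274262e-01,  9.07607606e-01]), 'joint_vel': array([ 0.00088015,  0.00108199, -0.00258176, -0.00033451, -0.00018941,
       -0.00096212]), 'joint_torque': array([ -0.41573382, -80.00767708, -32.12508559,   0.17966344,
        -0.52704921,   0.23941135]), 'eef_pos': array([ 588.32629505, -364.86338749,   36.37269408]), 'tcp_rot': array([[ 9.97222609e-01,  7.44781187e-02,  2.79750475e-04],
       [ 7.44782027e-02, -9.97222596e-01, -3.02623252e-04],
       [ 2.56434685e-04,  3.22618062e-04, -9.99999915e-01]]), 'wrist_force': array([-1.1989641 ,  0.40969032,  6.12781957]), 'moment': array([0.17582593, 0.42779979, 0.25031371]), 'finger_gap': 60.15991074998237}
```

```bash
python3 -m pendant '[[0,0.001,0,0,0,0],[0,0.001,0,0,0,0],[0,0.001,0,0,0,0],[0,0.001,0,0,0,0]]'; python3 -m pendant '[[0,-0.002,0,0,0,0],[0,-0.002,0,0,0,0],[0,-0.002,0,0,0,0],[0,-0.002,0,0,0,0]]';python3 -m pendant '[[0,0.001,0,0,0,0],[0,0.001,0,0,0,0],[0,0.001,0,0,0,0],[0,0.001,0,0,0,0]]' 0 5; python3 -m pendant '[[0,0,0,0,0,0],[0,0,0,0,0,0],[0,0,0,0,0,0],[0,0,0,0,0,0]]' 0.75
```

```text
time_s: 21.1
eef_pos: [588.3, -364.9, 36.3]
tcp_rot: [[0.997, 0.074, -0.0], [0.074, -0.997, 0.001], [-0.0, -0.001, -1.0]]
wrist_force: [-0.7, 8.9, 9.6]
finger_gap: 59.6
time_s: 21.6
eef_pos: [588.3, -364.8, 36.3]
tcp_rot: [[0.997, 0.075, 0.001], [0.075, -0.997, -0.002], [0.001, 0.002, -1.0]]
wrist_force: [-1.5, -6.6, 0.0]
finger_gap: 60.3
time_s: 22.1
eef_pos: [588.3, -364.9, 36.2]
tcp_rot: [[0.997, 0.074, 0.0], [0.074, -0.997, -0.0], [0.0, 0.0, -1.0]]
wrist_force: [-2.4, -0.5, 5.8]
finger_gap: 60.7
time_s: 22.6
eef_pos: [588.1, -364.7, 35.7]
tcp_rot: [[0.997, 0.074, -0.0], [0.074, -0.997, 0.0], [-0.0, -0.0, -1.0]]
wrist_force: [0.3, 0.9, 0.3]
finger_gap: 68.0
```

The fixed tin reacts symmetrically, about 8 N/mm, so its centre along that axis is y=-364.85. Now the other axis.

```bash
python3 -m pendant '[[0,0,-0.025,0,0,0],[0,0,-0.04,0,0,-0.5],[0,0,-0.04,0,0,-9],[0,0,-0.04,0,0,-9],[0,0,-0.04,0,0,-9],[0,0,-0.04,0,0,-9],[0,0,-0.04,0,0,-9],[0,0,-0.04,0,0,-9],[0,0,-0.04,0,0,-9],[0,0,-0.04,0,0,-9],[0,0,-0.04,0,0,-9],[0,0,-0.04,0,0,-9]]' 0.9;python3 -m pendant '[[0,0,0.02,0,0,0],[0,0,0.04,0,0,0],[0,0,0.04,0,0,0],[0,0,0.04,0,0,0]]';python3 -m pendant '[[0,0,0,0,0,0],[0,0,0,0,0,0],[0,0,0,0,0,0],[0,0,0,0,0,0],[0,0,0,0,0,0],[0,0,0,0,0,0],[0,0,0,0,0,0],[0,0,0,0,0,0]]' 0.0 15;  python3 - <<'E'
from h import *
o=get_obs();print(o['moment']);go((0,0,0,0))
E
```

```text
time_s: 24.1
eef_pos: [588.4, -364.9, 76.8]
tcp_rot: [[-0.07, 0.998, 0.001], [0.998, 0.07, -0.0], [-0.001, 0.001, -1.0]]
wrist_force: [-0.4, -0.5, -0.7]
finger_gap: 82.1
time_s: 24.6
eef_pos: [588.1, -364.7, 35.5]
tcp_rot: [[-0.074, 0.997, -0.0], [0.997, 0.074, 0.0], [0.0, -0.0, -1.0]]
wrist_force: [0.3, -0.3, 0.1]
finger_gap: 82.0
time_s: 25.6
eef_pos: [588.3, -364.9, 36.3]
tcp_rot: [[-0.074, 0.997, 0.0], [0.997, 0.074, -0.0], [-0.0, 0.0, -1.0]]
wrist_force: [-0.9, 1.0, 5.8]
finger_gap: 59.7
[0.0841623  0.25835532 0.31503926]
now [ 588.3 -364.9   36.3] yaw 4.26 q6 -0.66 gap 59.7 t 25.6
(0, 0, 0, 0) -> [0.4076, -0.5596, 0.036] rz 0.426 rows>= 12
```

```bash
python3 -m pendant '[[0,0.001,0,0,0,0],[0,0.001,0,0,0,0],[0,0.001,0,0,0,0]]' ; python3 -m pendant '[[0,-0.002,0,0,0,0],[0,-0.002,0,0,0,0],[0,-0.002,0,0,0,0]]'; python3 -m pendant '[[0,0.001,0,0,0,0.1],[0,0.001,0,0,0,0.1],[0,0.001,0,0,0,0.1]]'; python3 -c "
from h import *;o=get_obs();print(o['moment'],o['finger_gap']);go((0,0,0,0))";  python3 -m pendant '[[0,0,0,0,0,-0.2],[0,0,0,0,0,-0.2],[0,0,0,0,0,-0.2]]';python3 -c "
from h import *;o=get_obs();print(o['moment'],o['finger_gap']);go((0,0,0,0))"
```

```text
time_s: 25.98
eef_pos: [588.3, -364.8, 36.2]
tcp_rot: [[-0.075, 0.997, -0.002], [0.997, 0.075, 0.0], [0.0, -0.002, -1.0]]
wrist_force: [-9.1, -0.9, 10.8]
finger_gap: 60.0
time_s: 26.35
eef_pos: [588.3, -364.9, 36.1]
tcp_rot: [[-0.074, 0.997, 0.002], [0.997, 0.074, -0.001], [-0.001, 0.002, -1.0]]
wrist_force: [7.7, 1.7, -0.9]
finger_gap: 59.9
time_s: 26.72
eef_pos: [588.4, -365.1, 36.1]
tcp_rot: [[-0.057, 0.998, 0.001], [0.998, 0.057, -0.001], [-0.001, 0.001, -1.0]]
wrist_force: [0.8, -4.0, 3.1]
finger_gap: 60.2
[-0.81048238 -0.01435609  0.95233898] 60.22578496725023
now [ 588.4 -365.1   36.1] yaw 3.28 q6 -0.65 gap 60.2 t 26.7
(0, 0, 0, 0) -> [0.3982, -0.5666, 0.0354] rz 0.328 rows>= 12
time_s: 27.1
eef_pos: [588.3, -364.7, 36.0]
tcp_rot: [[-0.091, 0.996, 0.0], [0.996, 0.091, 0.0], [0.0, 0.0, -1.0]]
wrist_force: [4.0, -0.5, 3.9]
finger_gap: 60.5
[-0.25752932 -0.45039588 -0.51266032] 60.487676797150165
now [ 588.3 -364.7   36. ] yaw 5.22 q6 -0.68 gap 60.5 t 27.1
(0, 0, 0, 0) -> [0.4167, -0.5528, 0.0357] rz 0.522 rows>= 12
```

Base tin centre is (588.3,-364.9), yaw about 4.45. Now I'll fetch A.

```bash
python3 -m pendant '[[0,0,0,0,0,0.08],[0,0,0,0,0,0.08],[0,0,-0.01,0,0,0.08],[0,0,-0.05,0,0,0],[0,0,-0.1,0,0,0],[0,0,-0.13,0,0,0],[0,0,-0.13,0,0,0]]' 0.9
python3 - <<'E'
from h import *
go((585.6,209.0,150,14.35))
E
```

```text
time_s: 27.98
eef_pos: [589.3, -365.5, 169.2]
tcp_rot: [[-0.092, 0.996, 0.004], [0.996, 0.092, -0.003], [-0.003, 0.003, -1.0]]
wrist_force: [-0.3, -0.2, 0.1]
finger_gap: 81.9
now [ 589.3 -365.5  169.2] yaw 5.26 q6 -0.68 gap 81.9 t 28.0
(585.6, 209.0, 150, 14.35) -> [0.5724, 0.049, 0.0177] rz -0.909 rows>= 10
```

```bash
python3 -m pendant '[[0.572,0.049,0.019,0,0,-0.91],[0.572,0.049,0.019,0,0,-0.91],[0.572,0.049,0.019,0,0,-0.91],[0.572,0.049,0.019,0,0,-0.91],[0.572,0.049,0.019,0,0,-0.91],[0.572,0.049,0.019,0,0,-0.91],[0.572,0.049,0.019,0,0,-0.91],[0.572,0.049,0.019,0,0,-0.91],[0.572,0.049,0.019,0,0,-0.91],[0.572,0.049,0.019,0,0,-0.91],[0.572,0.049,0.019,0,0,-0.91],[0.572,0.049,0.019,0,0,-0.91]]'; python3 -m pendant '[[0,0,0,0,0,0],[0,0,0,0,0,0],[0,0,0,0,0,0]]'
python3 - <<'E'
from h import *
go((585.6,209.0,20,14.35))
E
```

```text
time_s: 29.48
eef_pos: [584.4, 208.0, 146.5]
tcp_rot: [[-0.247, 0.969, -0.001], [0.969, 0.247, -0.0], [-0.0, -0.001, -1.0]]
wrist_force: [0.7, -1.3, 1.0]
finger_gap: 81.7
time_s: 29.85
eef_pos: [584.7, 209.0, 146.9]
tcp_rot: [[-0.247, 0.969, 0.0], [0.969, 0.247, 0.0], [-0.0, 0.0, -1.0]]
wrist_force: [-0.5, 0.9, 0.6]
finger_gap: 82.2
now [584.7 209.  146.9] yaw 14.32 q6 0.06 gap 82.2 t 29.9
(585.6, 209.0, 20, 14.35) -> [-0.0002, 0.0009, 0.1269] rz -0.003 rows>= 3
```

```bash
python3 -m pendant '[[0,0.0009,0.06,0,0,0],[0,0.0009,0.1,0,0,0],[-0.0002,0.0009,0.127,0,0,0],[-0.0002,0.0009,0.127,0,0,0],[-0.0002,0.0009,0.127,0,0,0],[-0.0002,0.0009,0.127,0,0,0]]'; python3 -m pendant '[[0,0,0,0,0,0],[0,0,0,0,0,0],[0,0,0,0,0,0],[0,0,0,0,0,0],[0,0,0,0,0,0],[0,0,0,0,0,0],[0,0,0,0,0,0]]' 0 20; python3 -m pendant '[[0,0,-0.02,0,0,0],[0,0,-0.06,0,0,0],[0,0,-0.1,0,0,0],[0,0,-0.13,0,0,0],[0,0,-0.13,0,0,0],[0,0,-0.13,0,0,0]]';python3 - <<'E'
from h import *
go((588.3,-364.9,150,4.45))
E
```

```text
time_s: 30.6
eef_pos: [586.4, 209.7, 21.3]
tcp_rot: [[-0.248, 0.969, 0.002], [0.969, 0.248, 0.001], [0.0, 0.002, -1.0]]
wrist_force: [-0.3, 0.6, -0.4]
finger_gap: 81.9
time_s: 31.48
eef_pos: [585.6, 209.4, 20.2]
tcp_rot: [[-0.248, 0.969, 0.0], [0.969, 0.248, 0.0], [0.0, 0.0, -1.0]]
wrist_force: [-1.5, 0.7, 5.8]
finger_gap: 59.8
time_s: 32.22
eef_pos: [585.0, 209.3, 149.5]
tcp_rot: [[-0.248, 0.969, -0.0], [0.969, 0.248, -0.0], [-0.0, -0.001, -1.0]]
wrist_force: [-0.0, 0.9, -1.8]
finger_gap: 59.9
now [585.  209.3 149.5] yaw 14.36 q6 0.06 gap 59.9 t 32.2
(588.3, -364.9, 150, 4.45) -> [-0.557, -0.1392, -0.0004] rz 0.991 rows>= 10
```

```bash
python3 -m pendant '[[-0.05,-0.012,0,0,0,0.1],[-0.557,-0.139,0,0,0,0.99],[-0.557,-0.139,0,0,0,0.99],[-0.557,-0.139,0,0,0,0.99],[-0.557,-0.139,0,0,0,0.99],[-0.557,-0.139,0,0,0,0.99],[-0.557,-0.139,0,0,0,0.99],[-0.557,-0.139,0,0,0,0.99],[-0.557,-0.139,0,0,0,0.99],[-0.557,-0.139,0,0,0,0.99],[-0.557,-0.139,0,0,0,0.99],[-0.557,-0.139,0,0,0,0.99]]'; python3 -m pendant '[[0,0,0,0,0,0],[0,0,0,0,0,0],[0,0,0,0,0,0]]'
python3 - <<'E'
from h import *
go((588.3,-364.6,75,4.45))
E
```

```text
time_s: 33.72
eef_pos: [588.6, -363.1, 149.0]
tcp_rot: [[-0.078, 0.997, -0.001], [0.997, 0.078, 0.001], [0.001, -0.001, -1.0]]
wrist_force: [0.5, 0.1, -1.8]
finger_gap: 59.9
time_s: 34.1
eef_pos: [589.0, -364.2, 150.0]
tcp_rot: [[-0.078, 0.997, 0.0], [0.997, 0.078, -0.0], [-0.0, 0.0, -1.0]]
wrist_force: [0.2, 0.0, -1.6]
finger_gap: 60.0
now [ 589.  -364.2  150. ] yaw 4.48 q6 -0.67 gap 60.0 t 34.1
(588.3, -364.6, 75, 4.45) -> [-0.0003, -0.0008, 0.075] rz 0.003 rows>= 2
```

```bash
python3 -m pendant '[[-0.0003,-0.0008,0.04,0,0,0],[-0.0003,-0.0008,0.065,0,0,0],[-0.0003,-0.0008,0.075,0,0,0],[-0.0003,-0.0008,0.075,0,0,0],[-0.0003,-0.0008,0.075,0,0,0],[-0.0003,-0.0008,0.075,0,0,0]]';  python3 - <<'E'
from h import *
go((588.3,-364.6,70.2,4.45))
E
```

```text
time_s: 34.85
eef_pos: [588.6, -365.4, 75.9]
tcp_rot: [[-0.078, 0.997, 0.001], [0.997, 0.078, -0.001], [-0.001, 0.001, -1.0]]
wrist_force: [-0.1, 0.0, -1.2]
finger_gap: 59.6
now [ 588.6 -365.4   75.9] yaw 4.45 q6 -0.67 gap 59.6 t 34.9
(588.3, -364.6, 70.2, 4.45) -> [0.0008, -0.0003, 0.0057] rz 0.0 rows>= 1
```

```bash
python3 -m pendant '[[0,0,0.003,0,0,0],[0,0,0.003,0,0,0],[0,0,0.003,0,0,0],[0,0,0.003,0,0,0]]';  python3 - <<'E'
from h import *
go((588.3,-364.6,70.2,4.45))
E
```

```text
time_s: 35.35
eef_pos: [588.1, -365.1, 71.9]
tcp_rot: [[-0.078, 0.997, 0.0], [0.997, 0.078, -0.0], [-0.0, 0.0, -1.0]]
wrist_force: [-0.1, -1.0, -1.0]
finger_gap: 59.8
now [ 588.1 -365.1   71.9] yaw 4.45 q6 -0.67 gap 59.8 t 35.4
(588.3, -364.6, 70.2, 4.45) -> [0.0005, 0.0002, 0.0017] rz 0.0 rows>= 1
```

```bash
python3 -m pendant '[[0.0004,0.0001,0.0008,0,0,0],[0.0004,0.0001,0.0015,0,0,0],[0.0004,0.0001,0.002,0,0,0],[0.0004,0.0001,0.002,0,0,0],[0.0004,0.0001,0.002,0,0,0]]';  python3 - <<'E'
from h import *
go((588.3,-364.6,70.2,4.45))
E
```

```text
time_s: 35.98
eef_pos: [588.2, -364.6, 70.1]
tcp_rot: [[-0.078, 0.997, -0.0], [0.997, 0.078, 0.0], [0.0, -0.0, -1.0]]
wrist_force: [-2.3, 3.0, 5.7]
finger_gap: 60.2
now [ 588.2 -364.6   70.1] yaw 4.46 q6 -0.67 gap 60.2 t 36.0
(588.3, -364.6, 70.2, 4.45) -> [-0.0, 0.0001, -0.0001] rz 0.001 rows>= 1
```

```bash
python3 -m pendant '[[0,0,0,0,0,0],[0,0,0,0,0,0],[0,0,0,0,0,0],[0,0,0.012,0,0,0],[0,0,0.023,0,0,0],[0,0,0.023,0,0,0],[0,0,0.023,0,0,0]]' 0.75; python3 -m pendant '[[0,0,0,0,0,0],[0,0,0,0,0,0],[0,0,0,0,0,0],[0,0,0,0,0,0],[0,0,0,0,0,0],[0,0,0,0,0,0]]' 0 20;  python3 -m pendant '[[0,0,0,0,0,0],[0,0,0,0,0,0],[0,0,0,0,0,0],[0,0,-0.04,0,0,0],[0,0,-0.068,0,0,0],[0,0,-0.068,0,0,0]]' 0.9
python3 - <<'E'
from h import *
go((588.3,-364.87,115,4.45))
E
```

```text
time_s: 36.85
eef_pos: [588.2, -364.6, 46.7]
tcp_rot: [[-0.078, 0.997, -0.0], [0.997, 0.078, 0.0], [0.0, -0.0, -1.0]]
wrist_force: [-0.1, 0.4, -0.3]
finger_gap: 68.5
time_s: 37.6
eef_pos: [588.3, -364.8, 47.1]
tcp_rot: [[-0.078, 0.997, 0.0], [0.997, 0.078, -0.0], [-0.0, 0.0, -1.0]]
wrist_force: [-2.0, -0.6, 4.4]
finger_gap: 60.0
time_s: 38.35
eef_pos: [589.3, -365.3, 117.0]
tcp_rot: [[-0.078, 0.997, 0.003], [0.997, 0.078, -0.002], [-0.002, 0.003, -1.0]]
wrist_force: [0.2, -0.4, -0.3]
finger_gap: 81.9
now [ 589.3 -365.3  117. ] yaw 4.45 q6 -0.67 gap 81.9 t 38.4
(588.3, -364.87, 115, 4.45) -> [0.0005, -0.001, 0.002] rz 0.0 rows>= 1
```

Now square it along the other axis, then take a picture.

```bash
python3 -m pendant '[[0,0,0,0,0,9],[0,0,0,0,0,9],[0,0,0,0,0,9],[0,0,0,0,0,9],[0,0,0,0,0,9],[0,0,0,0,0,9],[0,0,0,0,0,9],[0,0,0,0,0,9],[0,0,0,0,0,9],[0,0,0,0,0,9],[0,0,0,0,0,9],[0,0,0,0,0,9]]' 0.85
python3 - <<'E'
from h import *
go((588.3,-364.87,47,-85.55))
E
```

```text
time_s: 39.85
eef_pos: [588.1, -364.6, 114.6]
tcp_rot: [[0.997, 0.079, -0.0], [0.079, -0.997, 0.0], [-0.0, -0.0, -1.0]]
wrist_force: [0.0, 0.9, 0.1]
finger_gap: 77.2
now [ 588.1 -364.6  114.6] yaw -85.49 q6 0.9 gap 77.2 t 39.9
(588.3, -364.87, 47, -85.55) -> [0.0002, 0.0003, 0.0676] rz 0.006 rows>= 2
```

```bash
python3 -m pendant '[[0,0.0003,0.03,0,0,0],[0,0.0003,0.055,0,0,0],[0,0.0003,0.068,0,0,0],[0,0.0003,0.068,0,0,0],[0,0.0003,0.068,0,0,0],[0,0.0003,0.068,0,0,0]]'; python3 -m pendant '[[0,0,0,0,0,0],[0,0,0,0,0,0],[0,0,0,0,0,0],[0,0,0,0,0,0],[0,0,0,0,0,0],[0,0,0,0,0,0],[0,0,0,0,0,0]]' 0 20;  python3 -m pendant '[[0,0,0,0,0,0],[0,0,0,0,0,0],[0,0,0,0,0,0],[0,0,-0.04,0,0,0],[0,0,-0.1,0,0,0],[0,0,-0.11,0,0,0],[0,0,-0.11,0,0,0]]' 0.9
python3 - <<'E'
from h import *
go((474.2,260.6,155,83.0))
E
```

```text
time_s: 40.6
eef_pos: [588.7, -365.3, 47.8]
tcp_rot: [[0.997, 0.078, 0.001], [0.078, -0.997, -0.001], [0.001, 0.001, -1.0]]
wrist_force: [-0.1, 0.7, 0.6]
finger_gap: 77.4
time_s: 41.48
eef_pos: [588.3, -364.9, 47.1]
tcp_rot: [[0.997, 0.078, 0.0], [0.078, -0.997, 0.0], [0.0, -0.0, -1.0]]
wrist_force: [-0.9, 1.9, 6.1]
finger_gap: 59.7
time_s: 42.35
eef_pos: [588.4, -365.0, 157.2]
tcp_rot: [[0.997, 0.078, 0.001], [0.078, -0.997, -0.001], [0.001, 0.001, -1.0]]
wrist_force: [-0.3, 0.1, -0.5]
finger_gap: 81.8
now [ 588.4 -365.   157.2] yaw -85.55 q6 0.9 gap 81.8 t 42.4
(474.2, 260.6, 155, 83.0) -> [-0.0652, -0.6326, 0.0017] rz 1.145 rows>= 11
```

```bash
python3 -c "
from h import *;go((472.5,261.3,120,-97.2))"; python3 -m pendant '[[-0.0665,-0.6334,0.035,0,0,1.16],[-0.0665,-0.6334,0.035,0,0,1.16],[-0.0665,-0.6334,0.035,0,0,1.16],[-0.0665,-0.6334,0.035,0,0,1.16],[-0.0665,-0.6334,0.035,0,0,1.16],[-0.0665,-0.6334,0.035,0,0,1.16],[-0.0665,-0.6334,0.035,0,0,1.16],[-0.0665,-0.6334,0.035,0,0,1.16],[-0.0665,-0.6334,0.035,0,0,1.16],[-0.0665,-0.6334,0.035,0,0,1.16],[-0.0665,-0.6334,0.035,0,0,1.16],[-0.0665,-0.6334,0.035,0,0,1.16]]';python3 -m pendant '[[0,0,0,0,0,0],[0,0,0,0,0,0],[0,0,0,0,0,0]]'; python3 -c "
from h import *;snap('3');go((472.5,261.3,20,-97.2))"
```

```text
now [ 588.4 -365.   157.2] yaw -85.55 q6 0.9 gap 81.8 t 42.4
(472.5, 261.3, 120, -97.2) -> [-0.0669, -0.6335, 0.0367] rz 1.165 rows>= 11
time_s: 43.85
eef_pos: [471.8, 261.3, 120.5]
tcp_rot: [[0.992, -0.123, -0.002], [-0.123, -0.992, -0.001], [-0.002, 0.001, -1.0]]
wrist_force: [0.0, 0.3, -0.4]
finger_gap: 81.9
time_s: 44.22
eef_pos: [473.0, 260.6, 121.9]
tcp_rot: [[0.992, -0.126, 0.0], [-0.126, -0.992, 0.0], [0.0, -0.0, -1.0]]
wrist_force: [-0.5, 0.1, 0.5]
finger_gap: 82.5
now [472.9 261.  121.9] yaw -97.19 q6 2.16 gap 82.4 t 44.3
(472.5, 261.3, 20, -97.2) -> [-0.0005, -0.0003, 0.1019] rz 0.001 rows>= 2
```

View pics/scene3.png

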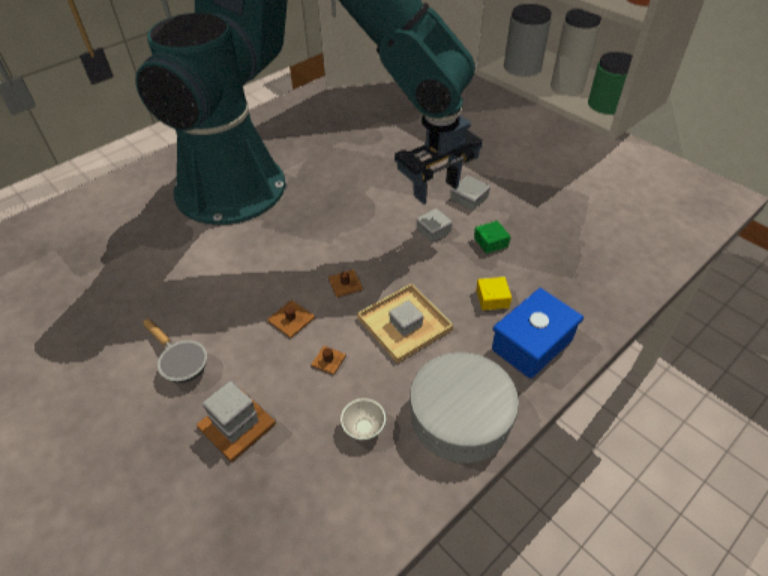

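The scene view shows two flush tins on the stand (230,410), the small tin upright in the tray (405,318), and the gripper above B (434,222). Squaring B now.

```bash
python3 -m pendant '[[-0.0005,-0.0003,0.05,0,0,0],[-0.0005,-0.0003,0.085,0,0,0],[-0.0005,-0.0003,0.102,0,0,0],[-0.0005,-0.0003,0.102,0,0,0],[-0.0005,-0.0003,0.102,0,0,0]]' 0.9; python3 -m pendant '[[0,0,0,0,0,0],[0,0,0,0,0,0],[0,0,0,0,0,0],[0,0,0,0,0,0],[0,0,0,0,0,0],[0,0,0,0,0,0],[0,0,0,0,0,0],[0,0,0,0,0,0]]' 0.0 10; python3 -m pendant '[[0,0,0,0,0,0],[0,0,0,0,0,0],[0,0,0,0,0,0],[0,0,-0.03,0,0,0],[0,0,-0.045,0,0,0],[0,0,-0.045,0,0,0],[0,0,-0.045,0,0,0]]' 0.9
python3 -m pendant '[[0,0,0,0,0,-9],[0,0,0,0,0,-9],[0,0,0,0,0,-9],[0,0,0,0,0,-9],[0,0,0,0,0,-9],[0,0,0,0,0,-9],[0,0,0,0,0,-9],[0,0,0,0,0,-9],[0,0,0,0,0,-9],[0,0,0,0,0,-9],[0,0,0,0,0,-9]]'; python3 -c "
from h import *;go((472.5,261.3,20,-7.2))"
```

```text
time_s: 44.95
eef_pos: [473.0, 262.1, 21.0]
tcp_rot: [[0.992, -0.124, 0.001], [-0.124, -0.992, 0.001], [0.001, -0.001, -1.0]]
wrist_force: [-0.4, -0.2, 0.2]
finger_gap: 82.2
time_s: 45.95
eef_pos: [472.5, 261.9, 20.4]
tcp_rot: [[0.992, -0.124, 0.0], [-0.124, -0.992, 0.0], [0.0, -0.0, -1.0]]
wrist_force: [-1.6, -0.8, 7.0]
finger_gap: 60.0
time_s: 46.82
eef_pos: [471.9, 261.6, 64.2]
tcp_rot: [[0.992, -0.124, -0.001], [-0.124, -0.992, -0.0], [-0.0, 0.0, -1.0]]
wrist_force: [0.3, -0.8, -0.3]
finger_gap: 82.0
time_s: 48.2
eef_pos: [472.0, 261.6, 64.4]
tcp_rot: [[0.126, 0.992, -0.001], [0.992, -0.126, -0.0], [-0.0, -0.001, -1.0]]
wrist_force: [-0.7, -0.9, -0.3]
finger_gap: 81.7
now [472.  261.6  64.4] yaw -7.25 q6 0.59 gap 81.7 t 48.2
(472.5, 261.3, 20, -7.2) -> [-0.0003, 0.0005, 0.0444] rz -0.005 rows>= 1
```

Descend, grip and lift.

```bash
python3 -m pendant '[[0,0,0.02,0,0,0],[0,0,0.044,0,0,0],[0,0,0.044,0,0,0],[0,0,0.044,0,0,0],[0,0,0.044,0,0,0]]' 0.9; python3 -m pendant '[[0,0,0,0,0,0],[0,0,0,0,0,0],[0,0,0,0,0,0],[0,0,0,0,0,0],[0,0,0,0,0,0],[0,0,0,0,0,0],[0,0,0,0,0,0]]' 0 20; python3 -m pendant '[[0,0,-0.02,0,0,0],[0,0,-0.07,0,0,0],[0,0,-0.12,0,0,0],[0,0,-0.16,0,0,0],[0,0,-0.16,0,0,0],[0,0,-0.16,0,0,0]]';python3 - <<'E'
from h import *
go((588.3,-364.9,180,4.45))
E
```

```text
time_s: 48.82
eef_pos: [472.7, 262.0, 21.4]
tcp_rot: [[0.125, 0.992, 0.001], [0.992, -0.125, 0.0], [0.001, 0.001, -1.0]]
wrist_force: [-0.3, -0.3, 0.0]
finger_gap: 82.2
time_s: 49.7
eef_pos: [472.4, 261.8, 21.1]
tcp_rot: [[0.124, 0.992, 0.0], [0.992, -0.124, 0.0], [0.0, 0.0, -1.0]]
wrist_force: [-1.1, -0.8, 5.9]
finger_gap: 60.1
time_s: 50.45
eef_pos: [471.7, 261.5, 180.0]
tcp_rot: [[0.124, 0.992, -0.001], [0.992, -0.124, -0.0], [-0.001, -0.001, -1.0]]
wrist_force: [-0.4, 0.2, -1.6]
finger_gap: 60.1
now [471.7 261.5 180. ] yaw -7.15 q6 0.59 gap 60.1 t 50.5
(588.3, -364.9, 180, 4.45) -> [-0.607, 0.1936, 0.0002] rz -1.16 rows>= 11
```

```bash
python3 -m pendant '[[-0.05,0.016,0,0,0,-0.1],[-0.607,0.1933,0,0,0,-1.16],[-0.607,0.1933,0,0,0,-1.16],[-0.607,0.1933,0,0,0,-1.16],[-0.607,0.1933,0,0,0,-1.16],[-0.607,0.1933,0,0,0,-1.16],[-0.607,0.1933,0,0,0,-1.16],[-0.607,0.1933,0,0,0,-1.16],[-0.607,0.1933,0,0,0,-1.16],[-0.607,0.1933,0,0,0,-1.16],[-0.607,0.1933,0,0,0,-1.16],[-0.607,0.1933,0,0,0,-1.16]]'; python3 -m pendant '[[0,0,0,0,0,0],[0,0,0,0,0,0],[0,0,0,0,0,0],[0,0,0,0,0,0]]'
python3 - <<'E'
from h import *
go((588.3,-364.87,112,4.45))
E
```

```text
time_s: 51.95
eef_pos: [587.7, -365.9, 178.4]
tcp_rot: [[-0.076, 0.997, -0.002], [0.997, 0.076, 0.001], [0.002, -0.002, -1.0]]
wrist_force: [0.2, 0.8, -1.5]
finger_gap: 59.8
time_s: 52.45
eef_pos: [588.6, -364.2, 181.0]
tcp_rot: [[-0.078, 0.997, 0.0], [0.997, 0.078, -0.0], [-0.0, 0.0, -1.0]]
wrist_force: [0.2, 0.1, -1.8]
finger_gap: 60.0
now [ 588.6 -364.2  181. ] yaw 4.48 q6 -0.67 gap 60.0 t 52.5
(588.3, -364.87, 112, 4.45) -> [-0.0007, -0.0004, 0.069] rz 0.003 rows>= 2
```

```bash
python3 -m pendant '[[-0.0005,-0.0003,0.04,0,0,0],[-0.0005,-0.0003,0.06,0,0,0],[-0.0005,-0.0003,0.068,0,0,0],[-0.0005,-0.0003,0.07,0,0,0],[-0.0005,-0.0003,0.071,0,0,0],[-0.0005,-0.0003,0.071,0,0,0],[-0.0005,-0.0003,0.071,0,0,0],[-0.0005,-0.0003,0.071,0,0,0]]';  python3 - <<'E'
from h import *
go((588.3,-364.87,106.9,4.45))
E
```

```text
time_s: 53.45
eef_pos: [588.4, -365.2, 110.1]
tcp_rot: [[-0.078, 0.997, 0.0], [0.997, 0.078, -0.0], [-0.0, 0.0, -1.0]]
wrist_force: [0.5, 1.2, -2.4]
finger_gap: 59.3
now [ 588.4 -365.2  110.1] yaw 4.45 q6 -0.67 gap 59.3 t 53.5
(588.3, -364.87, 106.9, 4.45) -> [0.0003, -0.0, 0.0032] rz 0.0 rows>= 1
```

```bash
python3 -m pendant '[[0.0003,0,0.001,0,0,0],[0.0003,0,0.002,0,0,0],[0.0003,0,0.003,0,0,0],[0.0003,0,0.0033,0,0,0],[0.0003,0,0.0033,0,0,0],[0.0003,0,0.0033,0,0,0]]'; python3 -m pendant '[[0,0,0,0,0,0],[0,0,0,0,0,0],[0,0,0,0,0,0],[0,0,0.012,0,0,0],[0,0,0.022,0,0,0],[0,0,0.022,0,0,0],[0,0,0.022,0,0,0]]' 0.75; python3 -m pendant '[[0,0,0,0,0,0],[0,0,0,0,0,0],[0,0,0,0,0,0],[0,0,0,0,0,0],[0,0,0,0,0,0],[0,0,0,0,0,0]]' 0 20;  python3 -m pendant '[[0,0,0,0,0,0],[0,0,0,0,0,0],[0,0,0,0,0,0],[0,0,-0.04,0,0,0],[0,0,-0.068,0,0,0],[0,0,-0.068,0,0,0]]' 0.9; python3 -m pendant '[[0,0,0,0,0,9],[0,0,0,0,0,9],[0,0,0,0,0,9],[0,0,0,0,0,9],[0,0,0,0,0,9],[0,0,0,0,0,9],[0,0,0,0,0,9],[0,0,0,0,0,9],[0,0,0,0,0,9],[0,0,0,0,0,9],[0,0,0,0,0,9]]' 0.85
python3 - <<'E'
from h import *
go((588.3,-364.87,83,-85.55))
E
```

```text
time_s: 54.2
eef_pos: [588.3, -364.8, 107.1]
tcp_rot: [[-0.078, 0.997, -0.0], [0.997, 0.078, 0.0], [0.0, -0.0, -1.0]]
wrist_force: [-3.0, 1.8, 7.5]
finger_gap: 60.0
time_s: 55.08
eef_pos: [588.3, -364.8, 84.4]
tcp_rot: [[-0.078, 0.997, -0.0], [0.997, 0.078, 0.0], [0.0, -0.0, -1.0]]
wrist_force: [-0.1, 0.3, 0.0]
finger_gap: 68.6
time_s: 55.82
eef_pos: [588.5, -365.0, 84.9]
tcp_rot: [[-0.078, 0.997, 0.0], [0.997, 0.078, -0.0], [-0.0, 0.0, -1.0]]
wrist_force: [0.3, 0.0, 5.8]
finger_gap: 60.1
time_s: 56.58
eef_pos: [589.3, -365.5, 154.8]
tcp_rot: [[-0.078, 0.997, 0.003], [0.997, 0.078, -0.002], [-0.002, 0.003, -1.0]]
wrist_force: [0.4, -0.0, 0.4]
finger_gap: 82.2
time_s: 57.95
eef_pos: [588.0, -364.6, 151.9]
tcp_rot: [[0.997, 0.079, -0.001], [0.079, -0.997, 0.0], [-0.001, -0.001, -1.0]]
wrist_force: [-0.7, 0.3, 0.3]
finger_gap: 77.6
now [ 588.  -364.6  151.9] yaw -85.45 q6 0.9 gap 77.6 t 58.0
(588.3, -364.87, 83, -85.55) -> [0.0003, 0.0003, 0.0689] rz 0.01 rows>= 2
```

```bash
python3 -m pendant '[[0,0.0003,0.03,0,0,0],[0,0.0003,0.055,0,0,0],[0,0.0003,0.069,0,0,0],[0,0.0003,0.069,0,0,0],[0,0.0003,0.069,0,0,0],[0,0.0003,0.069,0,0,0]]'; python3 -m pendant '[[0,0,0,0,0,0],[0,0,0,0,0,0],[0,0,0,0,0,0],[0,0,0,0,0,0],[0,0,0,0,0,0],[0,0,0,0,0,0],[0,0,0,0,0,0]]' 0 20;  python3 -m pendant '[[0,0,0,0,0,0],[0,0,0,0,0,0],[0,0,0,0,0,0],[0,0,-0.04,0,0,0],[0,0,-0.1,0,0,0],[0,0,-0.11,0,0,0],[0,0,-0.11,0,0,0]]' 0.9
python3 - <<'E'
from h import *
go((600,-130,200,-85.55))
E
```

```text
time_s: 58.7
eef_pos: [588.8, -365.4, 84.5]
tcp_rot: [[0.997, 0.078, 0.001], [0.078, -0.997, -0.001], [0.001, 0.001, -1.0]]
wrist_force: [1.5, -0.1, -0.5]
finger_gap: 77.5
time_s: 59.58
eef_pos: [588.4, -365.2, 83.8]
tcp_rot: [[0.997, 0.078, 0.0], [0.078, -0.997, -0.0], [0.0, 0.0, -1.0]]
wrist_force: [-2.4, 1.2, 4.8]
finger_gap: 59.6
time_s: 60.45
eef_pos: [588.4, -365.2, 193.9]
tcp_rot: [[0.997, 0.078, 0.001], [0.078, -0.997, -0.001], [0.001, 0.001, -1.0]]
wrist_force: [-0.2, 0.1, 0.2]
finger_gap: 81.9
now [ 588.4 -365.2  193.9] yaw -85.55 q6 0.9 gap 81.9 t 60.5
(600, -130, 200, -85.55) -> [0.0298, -0.2335, -0.0062] rz 0.0 rows>= 4
```

```bash
python3 -m pendant '[[0.02,-0.6,0,0,0,-4.5],[0.02,-0.6,0,0,0,-4.5],[0.02,-0.6,0,0,0,-4.5],[0.02,-0.6,0,0,0,-4.5],[0.02,-0.6,0,0,0,-4.5],[0.02,-0.6,0,0,0,-4.5],[0.02,-0.6,0,0,0,-4.5],[0.02,-0.6,0,0,0,-4.5],[0.02,-0.6,0,0,0,-4.5],[0.02,-0.6,0,0,0,-4.5],[0.02,-0.6,0,0,0,-4.5]]'
python3 - <<'E'
from h import *
r=snap("4")
for n in r:
    for b in [(4,14),(26,38),(112,132)]:
        for x in blobs(n,r[n][0],r[n][1],*b,amin=8):
          if x[0][1]<60 and 400<x[0][0]<650 : print(n,b,*x)
for n in r: print(fit(n,r[n][0],588.3,-364.9,4.45,122,60),[ (np.round(np.array(b['bbox'])*[768,576,768,576]),round(b['score'],2)) for b in spotter.find_in(n,"cover")])
E
```

```text
time_s: 61.82
eef_pos: [560.4, 236.5, 191.5]
tcp_rot: [[0.648, 0.762, -0.003], [0.762, -0.648, -0.001], [-0.002, -0.001, -1.0]]
wrist_force: [0.0, -0.1, -0.8]
finger_gap: 82.1
top (4, 14) [646.7  47.4] 5.6 12 [647.  46.] [13.6  7.6] 63.6 [128. 103.  69.]
top (4, 14) [638.6 -44.2] 6.1 9 [637.9 -44.3] [8.8 9.9] 18.6 [201. 184. 117.]
top (4, 14) [ 637.6 -388.1] 11.8 33 [ 637.9 -390.5] [ 9.8 40.6] 3.9 [147.  97.  54.]
top (4, 14) [ 580.6 -344.8] 11.9 414 [ 589.6 -363. ] [102.  101.3] 5.9 [150.  98.  49.]
top (4, 14) [620.7 -45.6] 5.4 16 [621.4 -46.6] [12.8 17.9] 53.0 [138. 109.  70.]
top (4, 14) [ 593.2 -155.5] 7.3 263 [ 594.2 -154.7] [51.  53.3] 22.6 [139.  92.  47.]
top (4, 14) [606.3 -31.6] 5.5 16 [606.8 -32.5] [16.8 11.2] 53.9 [159. 125.  80.]
top (4, 14) [596.4  16.8] 5.6 55 [595.8  17.8] [22.1 47.3] 0.9 [160. 126.  81.]
top (4, 14) [577.5 -17.7] 5.5 132 [580.9  -8.5] [72.3 41.6] 89.4 [154. 121.  78.]
top (4, 14) [462.1  -2. ] 7.3 413 [463.   -1.4] [62.7 61.4] 67.6 [152.  99.  49.]
top (4, 14) [ 460.5 -146.8] 7.3 555 [ 460.4 -147.1] [69.6 70.2] 6.9 [104.  69.  36.]
top (26, 38) [639
[... 1617 characters left out ...]
 460.5 -149.4] 31.0 31 [ 460.5 -149.4] [15.8 19.2] 54.8 [53. 29. 16.]
scene (26, 38) [643.7   2.1] 31.7 59 [642.3   1.2] [70.1 34.1] 37.2 [85. 82. 77.]
scene (26, 38) [ 413.7 -370.5] 34.4 759 [ 388.2 -382.4] [160.4  90.8] 21.7 [125. 119. 110.]
scene (26, 38) [ 594.6 -158.5] 32.0 36 [ 594.3 -158.1] [17.5 17. ] 89.2 [76. 43. 23.]
scene (26, 38) [ 612.7 -370.5] 31.8 66 [ 606.3 -378.4] [80.  40.1] 52.2 [69. 67. 61.]
scene (112, 132) [ 593.2 -367.3] 122.4 569 [ 590.2 -366.2] [62.2 60.9] 4.4 [152. 150. 140.]
[ 589.3  -362.08    4.88   65.35] [(array([360., 335., 400., 376.]), 0.93)]
[ 589.84 -365.79    4.58   52.91] [(array([327., 269., 362., 294.]), 0.62), (array([358., 288., 451., 361.]), 0.41)]
```

View pics/top4.png

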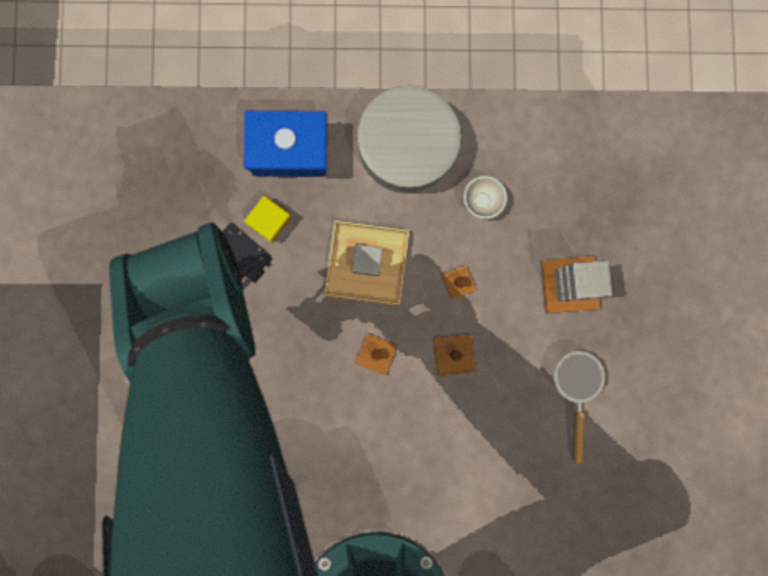

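View pics/scene4.png

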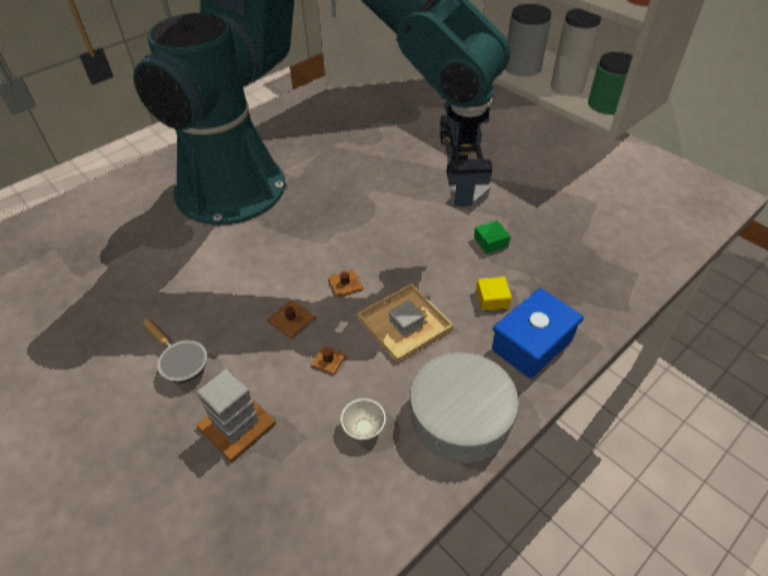

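The top view shows the three-tin column at (585,282), the small tin in the tray (367,260), and the cover unmoved at (377,353). That puts the cover at about (461,-2.3), yaw -21.8. I'll pick it up by the knob.

```bash
python3 -c "
from h import *;go((461.2,-2.3,120,-21.8))"
```

```text
now [561.3 233.6 192.6] yaw -40.59 q6 1.06 gap 82.2 t 62.0
(461.2, -2.3, 120, -21.8) -> [-0.2441, 0.0775, 0.0729] rz -1.879 rows>= 5
```

```bash
python3 -m pendant '[[-0.244,0.0775,0.073,0,0,-1.88],[-0.244,0.0775,0.073,0,0,-1.88],[-0.244,0.0775,0.073,0,0,-1.88],[-0.244,0.0775,0.073,0,0,-1.88],[-0.244,0.0775,0.073,0,0,-1.88],[-0.244,0.0775,0.073,0,0,-1.88],[-0.244,0.0775,0.073,0,0,-1.88],[-0.244,0.0775,0.073,0,0,-1.88],[-0.244,0.0775,0.073,0,0,-1.88],[-0.244,0.0775,0.073,0,0,-1.88]]' 0.55; python3 -c "
from h import *
r=snap('5')
for n in r:
    for b in [(4,14),(26,38)]:
        for x in blobs(n,r[n][0],r[n][1],*b,amin=8):
          if -80<x[0][1]<60 and 400<x[0][0]<550 : print(n,b,*x)
go((461.2,-2.3,20,-21.8))"
```

```text
time_s: 63.28
eef_pos: [462.1, -0.8, 120.6]
tcp_rot: [[0.37, 0.929, 0.0], [0.929, -0.37, 0.0], [0.0, 0.0, -1.0]]
wrist_force: [0.5, -1.0, -0.1]
finger_gap: 50.3
scene (4, 14) [465.2  -6.1] 8.3 223 [461.8  -3. ] [63.8 65.1] 65.9 [138.  89.  44.]
scene (26, 38) [462.6  -4.6] 32.2 25 [461.4  -2.6] [16.3 18.5] 50.3 [80. 47. 26.]
now [461.9  -1.  120.5] yaw -21.73 q6 0.33 gap 50.2 t 63.4
(461.2, -2.3, 20, -21.8) -> [-0.0015, -0.0002, 0.1005] rz 0.007 rows>= 2
```

View pics/scene5.png

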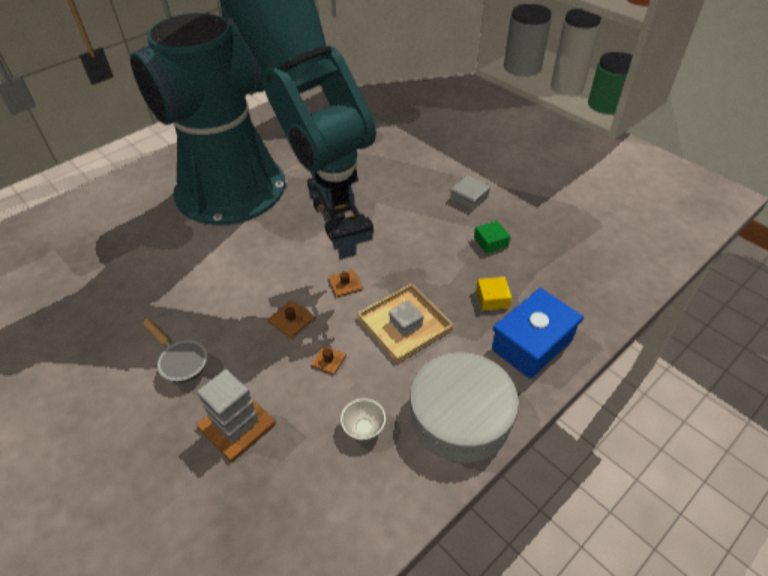

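The cover is still at (345,282) under the gripper. Descending onto the knob.

```bash
python3 -m pendant '[[-0.001,0,0.04,0,0,0],[-0.0015,0,0.08,0,0,0],[-0.0015,0,0.097,0,0,0],[-0.0015,0,0.1005,0,0,0],[-0.0015,0,0.1005,0,0,0],[-0.0015,0,0.1005,0,0,0]]'; python3 -m pendant '[[0,0,0,0,0,0],[0,0,0,0,0,0],[0,0,0,0,0,0],[0,0,0,0,0,0],[0,0,0,0,0,0],[0,0,0,0,0,0],[0,0,0,0,0,0]]' 0 15;python3 -m pendant '[[0,0,-0.01,0,0,0],[0,0,-0.04,0,0,0],[0,0,-0.09,0,0,0],[0,0,-0.15,0,0,0],[0,0,-0.19,0,0,0],[0,0,-0.19,0,0,0],[0,0,-0.19,0,0,0],[0,0,-0.19,0,0,0]]';python3 -c "
from h import *
go((588.3,-364.9,210,4.45))"
```

```text
time_s: 64.12
eef_pos: [462.0, -2.6, 20.9]
tcp_rot: [[0.371, 0.929, 0.001], [0.929, -0.371, -0.0], [0.0, 0.001, -1.0]]
wrist_force: [0.6, -0.2, -0.7]
finger_gap: 50.0
time_s: 65.0
eef_pos: [461.4, -2.5, 20.1]
tcp_rot: [[0.371, 0.929, 0.0], [0.929, -0.371, 0.0], [0.0, 0.0, -1.0]]
wrist_force: [-1.0, 0.5, 5.7]
finger_gap: 19.5
time_s: 66.0
eef_pos: [460.5, -2.5, 208.8]
tcp_rot: [[0.371, 0.929, -0.002], [0.929, -0.371, 0.0], [-0.001, -0.002, -1.0]]
wrist_force: [-0.2, -0.1, -0.6]
finger_gap: 19.4
now [460.5  -2.5 208.8] yaw -21.75 q6 0.32 gap 19.4 t 66.0
(588.3, -364.9, 210, 4.45) -> [-0.2892, 0.2529, -0.0015] rz -2.62 rows>= 7
```

Knob held at 19.5 mm. Moving over the column. The cover's underside is TCP-20.1, so contact on the top face (z 122) should come at TCP z≈142.

```bash
python3 -m pendant '[[-0.03,0.026,0,0,0,-0.3],[-0.08,0.07,0,0,0,-0.8],[-0.289,0.253,0,0,0,-2.62],[-0.289,0.253,0,0,0,-2.62],[-0.289,0.253,0,0,0,-2.62],[-0.289,0.253,0,0,0,-2.62],[-0.289,0.253,0,0,0,-2.62],[-0.289,0.253,0,0,0,-2.62],[-0.289,0.253,0,0,0,-2.62],[-0.289,0.253,0,0,0,-2.62],[-0.289,0.253,0,0,0,-2.62],[-0.289,0.253,0,0,0,-2.62]]';  python3 -m pendant '[[0,0,0,0,0,0],[0,0,0,0,0,0],[0,0,0,0,0,0]]';python3 - <<'E'
from h import *
r=snap("6")
print(proj("scene",[[588,-365,190]])*1.5)
for n in r:
  for x in blobs(n,r[n][0],r[n][1],180,204,amin=30):
    if x[0][1]<-250 and 500<x[0][0]<700: print(n,*x)
go((588.3,-364.9,147,4.45))
E
```

```text
time_s: 67.5
eef_pos: [589.3, -364.3, 210.2]
tcp_rot: [[-0.078, 0.997, 0.0], [0.997, 0.078, -0.0], [-0.0, 0.0, -1.0]]
wrist_force: [0.0, -0.2, 0.2]
finger_gap: 19.5
time_s: 67.88
eef_pos: [589.2, -364.7, 210.0]
tcp_rot: [[-0.078, 0.997, -0.0], [0.997, 0.078, -0.0], [-0.0, -0.0, -1.0]]
wrist_force: [-0.1, -0.7, -0.1]
finger_gap: 19.4
[[211.86356103 365.4943042 ]]
top [ 589.1 -345.7] 196.5 268 [ 589.7 -348. ] [59.9 27.6] 3.6 [121.  79.  40.]
scene [ 602.2 -376.7] 198.2 267 [ 590.4 -365.8] [61.8 60.6] 4.0 [108.  73.  41.]
now [ 589.3 -364.7  210. ] yaw 4.45 q6 -0.67 gap 19.5 t 68.0
(588.3, -364.9, 147, 4.45) -> [-0.0001, -0.001, 0.063] rz -0.0 rows>= 2
```

View pics/scene6.png

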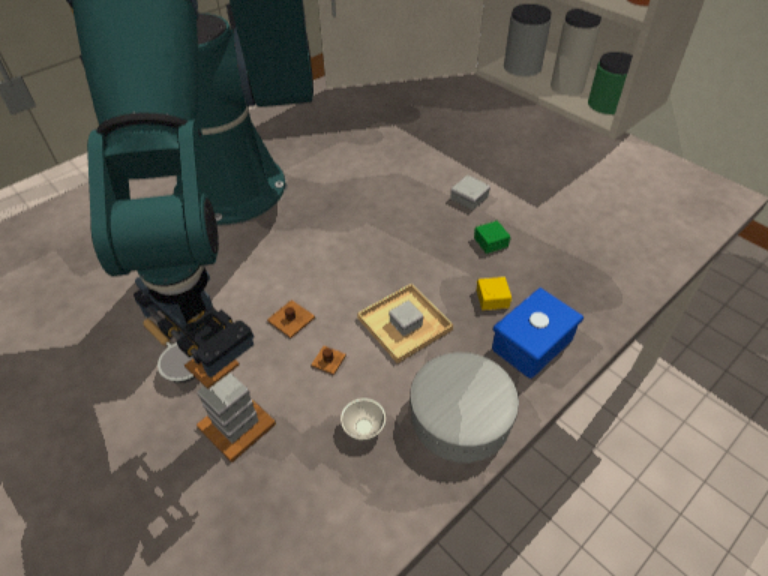

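The cover hangs level above the column, at about (213,368), with its edges parallel to it. Lowering.

```bash
python3 -m pendant '[[0,-0.0009,0.03,0,0,0],[0,-0.0009,0.055,0,0,0],[0,-0.0009,0.062,0,0,0],[0,-0.0009,0.0635,0,0,0],[0,-0.0009,0.0635,0,0,0],[0,-0.0009,0.0635,0,0,0],[0,-0.0009,0.0635,0,0,0]]';python3 - <<'E'
from h import *
go((588.3,-364.87,142.1,4.45))
E
```

```text
time_s: 68.85
eef_pos: [588.6, -364.9, 147.1]
tcp_rot: [[-0.078, 0.997, 0.001], [0.997, 0.078, -0.0], [-0.0, 0.001, -1.0]]
wrist_force: [0.6, 1.3, -1.5]
finger_gap: 18.9
now [ 588.6 -364.9  147.1] yaw 4.45 q6 -0.67 gap 18.9 t 68.8
(588.3, -364.87, 142.1, 4.45) -> [0.0001, -0.0003, 0.005] rz 0.0 rows>= 1
```

```bash
python3 -m pendant '[[0,0,0.002,0,0,0],[0,0,0.0035,0,0,0],[0,0,0.0045,0,0,0],[0,0,0.005,0,0,0],[0,0,0.005,0,0,0],[0,0,0.005,0,0,0],[0,0,0.005,0,0,0]]'
```

```text
time_s: 69.72
eef_pos: [588.5, -364.8, 142.1]
tcp_rot: [[-0.078, 0.997, 0.0], [0.997, 0.078, -0.0], [-0.0, 0.0, -1.0]]
wrist_force: [-2.9, 1.1, 7.9]
finger_gap: 19.4
```

Contact at the expected height. Release, then square the cover against the top tin along both axes.

```bash
python3 -m pendant '[[0,0,0,0,0,0],[0,0,0,0,0,0],[0,0,0,0,0,0],[0,0,0,0,0,0],[0,0,0,0,0,0],[0,0,0,0,0,0]]' 0.85; python3 -m pendant '[[0,0,0.01,0,0,0],[0,0,0.019,0,0,0],[0,0,0.019,0,0,0],[0,0,0.019,0,0,0]]'; python3 -m pendant '[[0,0,0,0,0,0],[0,0,0,0,0,0],[0,0,0,0,0,0],[0,0,0,0,0,0],[0,0,0,0,0,0],[0,0,0,0,0,0],[0,0,0,0,0,0]]' 0 15;  python3 -m pendant '[[0,0,0,0,0,0],[0,0,0,0,0,0],[0,0,0,0,0,0],[0,0,-0.03,0,0,0],[0,0,-0.06,0,0,0],[0,0,-0.06,0,0,0],[0,0,-0.06,0,0,0]]' 0.85; python3 -m pendant '[[0,0,0,0,0,9],[0,0,0,0,0,9],[0,0,0,0,0,9],[0,0,0,0,0,9],[0,0,0,0,0,9],[0,0,0,0,0,9],[0,0,0,0,0,9],[0,0,0,0,0,9],[0,0,0,0,0,9],[0,0,0,0,0,9],[0,0,0,0,0,9]]' 0.85
python3 - <<'E'
from h import *
go((588.3,-364.87,123.5,-85.55))
E
```

```text
time_s: 70.47
eef_pos: [588.4, -364.8, 141.6]
tcp_rot: [[-0.078, 0.997, 0.0], [0.997, 0.078, -0.0], [-0.0, 0.0, -1.0]]
wrist_force: [-0.9, -0.3, -0.5]
finger_gap: 75.9
time_s: 70.97
eef_pos: [588.4, -364.8, 122.5]
tcp_rot: [[-0.078, 0.997, -0.0], [0.997, 0.078, 0.0], [0.0, -0.0, -1.0]]
wrist_force: [0.3, -0.4, -0.6]
finger_gap: 77.6
time_s: 71.85
eef_pos: [588.5, -364.9, 122.8]
tcp_rot: [[-0.078, 0.997, 0.0], [0.997, 0.078, -0.0], [-0.0, 0.0, -1.0]]
wrist_force: [-2.1, 0.1, 5.4]
finger_gap: 59.9
time_s: 72.72
eef_pos: [588.0, -364.6, 181.8]
tcp_rot: [[-0.078, 0.997, -0.001], [0.997, 0.078, 0.0], [0.0, -0.001, -1.0]]
wrist_force: [-0.0, -1.0, 0.1]
finger_gap: 77.2
time_s: 74.1
eef_pos: [588.1, -364.6, 181.8]
tcp_rot: [[0.997, 0.079, -0.001], [0.079, -0.997, 0.001], [-0.001, -0.001, -1.0]]
wrist_force: [-0.7, -0.8, 0.4]
finger_gap: 77.3
now [ 588.1 -364.6  181.8] yaw -85.44 q6 0.9 gap 77.3 t 74.1
(588.3, -364.87, 123.5, -85.55) -> [0.0002, 0.0003, 0.0583] rz 0.011 rows>= 1
```

```bash
python3 -m pendant '[[0,0.0002,0.03,0,0,0.01],[0,0.0002,0.05,0,0,0.01],[0,0.0002,0.058,0,0,0.01],[0,0.0002,0.058,0,0,0.01],[0,0.0002,0.058,0,0,0.01],[0,0.0002,0.058,0,0,0.01]]'; python3 -m pendant '[[0,0,0,0,0,0],[0,0,0,0,0,0],[0,0,0,0,0,0],[0,0,0,0,0,0],[0,0,0,0,0,0],[0,0,0,0,0,0],[0,0,0,0,0,0]]' 0 15;  python3 -m pendant '[[0,0,0,0,0,0],[0,0,0,0,0,0],[0,0,0,0,0,0],[0,0,-0.03,0,0,0],[0,0,-0.08,0,0,0],[0,0,-0.1,0,0,0],[0,0,-0.1,0,0,0]]' 0.85; python3 -m pendant '[[0.02,-0.4,0,0,0,0],[0.02,-0.6,0,0,0,-4.5],[0.02,-0.6,0,0,0,-4.5],[0.02,-0.6,0,0,0,-4.5],[0.02,-0.6,0,0,0,-4.5],[0.02,-0.6,0,0,0,-4.5],[0.02,-0.6,0,0,0,-4.5],[0.02,-0.6,0,0,0,-4.5],[0.02,-0.6,0,0,0,-4.5],[0.02,-0.6,0,0,0,-4.5],[0.02,-0.6,0,0,0,-4.5]]'
python3 - <<'E'
from h import *
r=snap("7")
for n in r:
    p,d=r[n]
    print(n,rect(n,d,588.3,-364.9,130,50,5),fit(n,p,588.3,-364.9,4.45,130,60))
    for b in [(4,14),(26,44)]:
        for x in blobs(n,p,d,*b,amin=60):
          if 400<x[0][0]<800: print(n,b,*x)
p=r["scene"][0]; uv=proj("scene",[[588,-365,70]])[0].astype(int)
a=p[uv[1]-50:uv[1]+50,uv[0]-50:uv[0]+50,::-1]; 
p=r["top"][0]; uv=proj("top",[[588,-365,70]])[0].astype(int)
b=p[uv[1]-50:uv[1]+50,max(uv[0]-50,0):uv[0]+50,::-1]
cv2.imwrite("pics/crop7.png",np.hstack([cv2.resize(a,(400,400),interpolation=2),cv2.resize(b,(400,400),interpolation=2)]))
E
```

```text
time_s: 74.85
eef_pos: [588.8, -365.2, 125.4]
tcp_rot: [[0.997, 0.076, 0.001], [0.076, -0.997, -0.001], [0.001, 0.001, -1.0]]
wrist_force: [0.2, 0.1, -0.2]
finger_gap: 77.3
time_s: 75.72
eef_pos: [588.5, -365.0, 124.8]
tcp_rot: [[0.997, 0.076, 0.0], [0.076, -0.997, -0.0], [0.0, 0.0, -1.0]]
wrist_force: [-1.0, 0.9, 6.4]
finger_gap: 60.1
time_s: 76.6
eef_pos: [588.9, -365.3, 225.7]
tcp_rot: [[0.997, 0.076, 0.002], [0.076, -0.997, -0.001], [0.002, 0.001, -1.0]]
wrist_force: [0.1, 0.4, -0.3]
finger_gap: 77.8
time_s: 77.97
eef_pos: [561.6, 236.7, 222.6]
tcp_rot: [[0.649, 0.761, -0.002], [0.761, -0.649, -0.001], [-0.002, -0.001, -1.0]]
wrist_force: [1.3, 0.1, 0.1]
finger_gap: 77.5
top (array([ 590.52, -364.22]), array([59.9, 60.3]), 4.4, array([ 590.1, -362.9,  129.2])) [ 589.85 -362.53    5.12   28.88]
top (4, 14) [ 750.7 -204.1] 9.2 208 [ 750.1 -203.8] [50.  50.4] 17.2 [190. 188. 168.]
top (4, 14) [681.1  31.5] 5.5 178 [678.8  33.1] [95.5 42.5] 83.3 [191. 167. 106.]
top (4, 14) [678.7 -35.8] 6.1 61 [676.7 -37.1] [39.8 26.7] 79.6 [191. 177. 113.]
top (4, 14) [620.5  66.1] 5.5 160 [629.2  
[... 1711 characters left out ...]
91. 80.]
scene (26, 44) [470.3 951.9] 33.8 79 [458.4 955.7] [35.7 93.9] 87.4 [32. 60. 37.]
scene (26, 44) [473.6 409.4] 34.9 132 [467.2 411.8] [43.2 74.2] 3.9 [125. 123. 115.]
scene (26, 44) [597.3 320.9] 35.6 250 [595.3 324.3] [62.4 62.2] 69.0 [ 23. 109.  41.]
scene (26, 44) [711.  191.6] 35.6 317 [709.2 194.3] [60.3 63.4] 53.2 [194. 176.   1.]
scene (26, 44) [635.5   9.8] 39.6 265 [632.7  12.8] [51.3 53.7] 86.1 [103. 101.  95.]
scene (26, 44) [ 414.3 -370.4] 34.6 779 [ 392. -358.] [ 90.5 154.3] 68.5 [125. 118. 109.]
scene (26, 44) [ 742.4 -199.4] 33.5 228 [ 747.9 -203.4] [76.9 77.5] 16.2 [155. 152. 135.]
scene (26, 44) [ 612.4 -372.1] 35.3 103 [ 606.4 -378.2] [82.7 40.5] 51.0 [68. 66. 61.]
```

View pics/crop7.png

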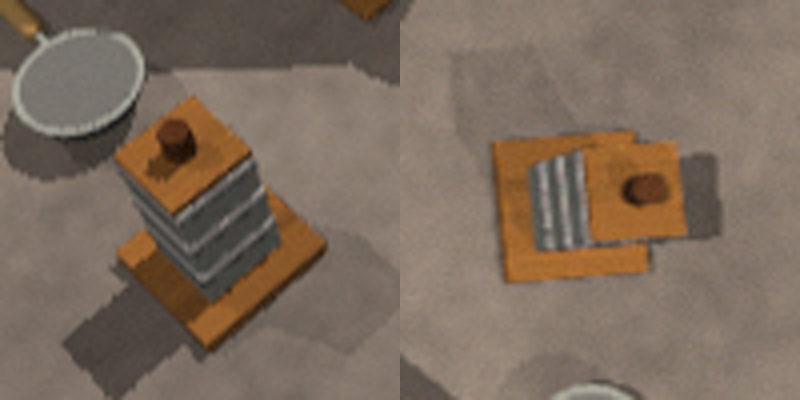

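View pics/scene7.png

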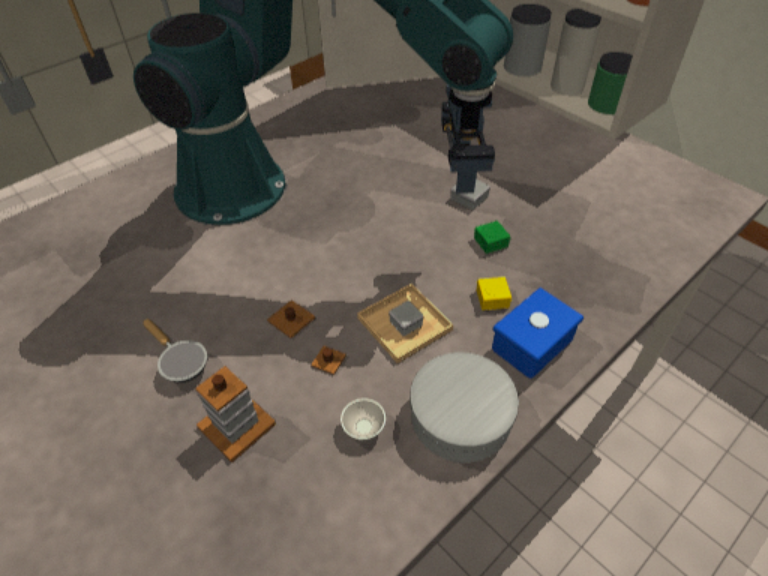

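The crop shows three tins flush with the cover square on top, its knob at (177,138), and the small tin upright in the tray (405,318 in the scene view). The bystanders and other covers match their start positions. Handing in.

```bash
python3 -m pendant '[[0,0,0,0,0,0],[0,0,0,0,0,0]]'; python3 -c "
from rig import arm
print(arm.job_done())"
```

```text
time_s: 78.32
eef_pos: [562.9, 233.9, 224.3]
tcp_rot: [[0.652, 0.758, -0.0], [0.758, -0.652, -0.0], [-0.0, -0.0, -1.0]]
wrist_force: [-0.0, 0.0, -0.3]
finger_gap: 77.5
the job is handed in; nothing more can be done
None
```

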